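# Set painted panels on the sloped plinths and send them to the photo position

### The job

Get the class's painted panels ready to be photographed: clear the track by standing the cup upright in the middle of the round cork mat and the green jar upright in the wooden tray, and, with the grey carriage in its front position, lay every panel that is there on a sloped plinth of its own, long side up the slope, centred and square, its lower edge against the brass lip. Then push the red plate away from the robot until the sprung carriage clicks and stays at the back with all the panels still seated, and after that press the sprung yellow lock pin right down until it stays down. Leave the other things on the table where they are.

Things in the scene. Friction and masses are not known exactly. Their poses are not given: they have to be found in the camera images.
- panel1: loose painted wooden panel, 80 x 60 x 16 mm, 70 g, alike on both faces (light wooden edges, a teal painting); origin at its centre, x along its 80 mm length, y along its 60 mm width, z through its 16 mm thickness; starts lying flat on the table (origin at height 8 mm); absent in some runs
- panel2: loose painted wooden panel, 80 x 60 x 16 mm, 70 g, alike on both faces (light wooden edges, an ochre painting); origin at its centre, x along its 80 mm length, y along its 60 mm width, z through its 16 mm thickness; starts lying flat on the table (origin at height 8 mm); absent in some runs
- panel3: loose painted wooden panel, 80 x 60 x 16 mm, 70 g, alike on both faces (light wooden edges, a crimson painting); origin at its centre, x along its 80 mm length, y along its 60 mm width, z through its 16 mm thickness; starts lying flat on the table (origin at height 8 mm); absent in some runs
- panel4: loose painted wooden panel, 80 x 60 x 16 mm, 70 g, alike on both faces (light wooden edges, an olive green painting); origin at its centre, x along its 80 mm length, y along its 60 mm width, z through its 16 mm thickness; starts lying flat on the table (origin at height 8 mm); absent in some runs
- plinth1 (a point): Plinth rightmost from the robot: fixed on the carriage, a wooden strip 80 mm up the slope, 30 mm wide, 8 mm thick, sloping 25 degrees, with an 8 mm high lip across its lower end (robot side). Origin on its top face under the middle of a seated panel (lip 40 mm down the slope), 59 mm above the table, 35 mm above the deck; x up the slope away from the robot, y across, z square out of the face (seated panel centre: z = 8 mm)
- plinth2 (a point): Plinth second from right: fixed on the carriage, a wooden strip 80 mm up the slope, 30 mm wide, 8 mm thick, sloping 25 degrees, with an 8 mm high lip across its lower end (robot side). Origin on its top face under the middle of a seated panel (lip 40 mm down the slope), 59 mm above the table, 35 mm above the deck; x up the slope away from the robot, y across, z square out of the face (seated panel centre: z = 8 mm)
- plinth3 (a point): Plinth third from right: fixed on the carriage, a wooden strip 80 mm up the slope, 30 mm wide, 8 mm thick, sloping 25 degrees, with an 8 mm high lip across its lower end (robot side). Origin on its top face under the middle of a seated panel (lip 40 mm down the slope), 59 mm above the table, 35 mm above the deck; x up the slope away from the robot, y across, z square out of the face (seated panel centre: z = 8 mm)
- plinth4 (a point): Plinth leftmost from the robot: fixed on the carriage, a wooden strip 80 mm up the slope, 30 mm wide, 8 mm thick, sloping 25 degrees, with an 8 mm high lip across its lower end (robot side). Origin on its top face under the middle of a seated panel (lip 40 mm down the slope), 59 mm above the table, 35 mm above the deck; x up the slope away from the robot, y across, z square out of the face (seated panel centre: z = 8 mm)
- carriage (a joint): travel in m of the grey carriage (four plinths, 105 mm apart) away from the robot: 0 front (loading), 0.088 end stop. A return spring of about 4 N brings it back to 0 unless pushed past about 0.078, where a hidden detent snaps in; it then rests at about 0.080 and stays. Pushing takes 4 to 6 N, about 9 N just before the click
- push_plate (a point): middle of the robot-side face of the red upright push plate on the carriage's front, between the two middle plinths; plate 50 mm wide, 10 mm thick, from 14 to 82 mm above the table, this point 62 mm above it. Axes: x the direction of pushing, y along the carriage, z up
- cup: loose white cup without handle, open top, mouth 64 mm wide, 65 mm tall, 180 g, a little narrower at the foot; origin at the centre of its underside, z up; starts upright on the track behind the carriage (underside 12 mm above the table), where it blocks the carriage
- coaster: fixed round cork mat (coaster), 140 mm wide, 6 mm thick; origin at the centre of its underside on the table
- jar: loose green paint jar with a white lid, closed, 54 mm wide, 42 mm tall, 150 g; origin at the centre of its underside, z up; starts upright on the track behind the carriage (underside 12 mm above the table), in its way
- tray: fixed square open wooden tray, 140 x 140 mm outside, 25 mm high, walls and floor 5 mm thick; origin at the centre of its underside on the table
- lock_pin (a joint): how far in m the yellow lock pin is pressed down: 0 up, 0.016 bottom. Its spring (about 5 N) lifts it again unless it is pressed past about 0.013, where a hidden detent catches it; it then stays down at about 0.012. Pressing takes up to about 10 N
- pin_top (a point): middle of the flat top of the yellow lock pin's 24 mm wide head, in a dark housing (top 38 mm above the table) on the track's rear edge behind the gap between the two middle plinths; 64 mm above the table when up; moves with the pin. Axes: x the pushing direction, z up. Two 210 mm tall lamps stand behind the track, 215 mm either side
- eraser: loose bystander, to be left alone: white eraser, 45 x 22 x 13 mm
- elephant: loose bystander, to be left alone: dark elephant figurine, about 100 mm long, 67 mm tall
- charcoal_box: loose bystander, to be left alone: cardboard charcoal box, 100 x 60 x 25 mm

How it is judged:
On the way, in this order (a step that is already met when the one before it is completed fails the run):
1. every panel seated on a plinth of its own, carriage at the front (travel under 15 mm) (x of panel1 in the frame of plinth1 between -0.006 and 0.01 m and z of panel1 in the frame of plinth1 between 0.004 and 0.012 m and angle between the z axis of each of panel1, panel2, panel3, panel4 and the z axis of plinth1, either way round below 0.12 rad and angle between the x axis of each of panel1, panel2, panel3, panel4 and the x axis of plinth1, either way round below 0.22 rad and (y of panel1 in the frame of plinth1 between -0.011 and 0.011 m or y of panel1 in the frame of plinth2 between -0.011 and 0.011 m or y of panel1 in the frame of plinth3 between -0.011 and 0.011 m or y of panel1 in the frame of plinth4 between -0.011 and 0.011 m) and x of panel2 in the frame of plinth1 between -0.006 and 0.01 m and z of panel2 in the frame of plinth1 between 0.004 and 0.012 m and (y of panel2 in the frame of plinth1 between -0.011 and 0.011 m or y of panel2 in the frame of plinth2 between -0.011 and 0.011 m or y of panel2 in the frame of plinth3 between -0.011 and 0.011 m or y of panel2 in the frame of plinth4 between -0.011 and 0.011 m) and x of panel3 in the frame of plinth1 between -0.006 and 0.01 m and z of panel3 in the frame of plinth1 between 0.004 and 0.012 m and (y of panel3 in the frame of plinth1 between -0.011 and 0.011 m or y of panel3 in the frame of plinth2 between -0.011 and 0.011 m or y of panel3 in the frame of plinth3 between -0.011 and 0.011 m or y of panel3 in the frame of plinth4 between -0.011 and 0.011 m) and x of panel4 in the frame of plinth1 between -0.006 and 0.01 m and z of panel4 in the frame of plinth1 between 0.004 and 0.012 m and (y of panel4 in the frame of plinth1 between -0.011 and 0.011 m or y of panel4 in the frame of plinth2 between -0.011 and 0.011 m or y of panel4 in the frame of plinth3 between -0.011 and 0.011 m or y of panel4 in the frame of plinth4 between -0.011 and 0.011 m) and value of joint carriage below 0.015 m), for 0.3 s.
2. carriage pushed to the back, past its detent (travel over 76 mm) (value of joint carriage above 0.076 m), for 0.3 s.
3. lock pin pressed down past its detent (over 10 mm) (value of joint lock_pin above 0.01 m), for 0.2 s.
At the end, for the whole second after the job is handed in: Carriage stays over 76 mm, pin over 10 mm down; every panel rests on a plinth, 6 mm below to 10 mm above its place, within 11 mm of its middle line, flat to 0.12, square to 0.22 rad; cup within 25 mm of the cork mat's middle, jar on the tray's floor, both upright (x of panel1 in the frame of plinth1 between -0.006 and 0.01 m and z of panel1 in the frame of plinth1 between 0.004 and 0.012 m and angle between the z axis of each of panel1, panel2, panel3, panel4 and the z axis of plinth1, either way round below 0.12 rad and angle between the x axis of each of panel1, panel2, panel3, panel4 and the x axis of plinth1, either way round below 0.22 rad and (y of panel1 in the frame of plinth1 between -0.011 and 0.011 m or y of panel1 in the frame of plinth2 between -0.011 and 0.011 m or y of panel1 in the frame of plinth3 between -0.011 and 0.011 m or y of panel1 in the frame of plinth4 between -0.011 and 0.011 m) and x of panel2 in the frame of plinth1 between -0.006 and 0.01 m and z of panel2 in the frame of plinth1 between 0.004 and 0.012 m and (y of panel2 in the frame of plinth1 between -0.011 and 0.011 m or y of panel2 in the frame of plinth2 between -0.011 and 0.011 m or y of panel2 in the frame of plinth3 between -0.011 and 0.011 m or y of panel2 in the frame of plinth4 between -0.011 and 0.011 m) and x of panel3 in the frame of plinth1 between -0.006 and 0.01 m and z of panel3 in the frame of plinth1 between 0.004 and 0.012 m and (y of panel3 in the frame of plinth1 between -0.011 and 0.011 m or y of panel3 in the frame of plinth2 between -0.011 and 0.011 m or y of panel3 in the frame of plinth3 between -0.011 and 0.011 m or y of panel3 in the frame of plinth4 between -0.011 and 0.011 m) and x of panel4 in the frame of plinth1 between -0.006 and 0.01 m and z of panel4 in the frame of plinth1 between 0.004 and 0.012 m and (y of panel4 in the frame of plinth1 between -0.011 and 0.011 m or y of panel4 in the frame of plinth2 between -0.011 and 0.011 m or y of panel4 in the frame of plinth3 between -0.011 and 0.011 m or y of panel4 in the frame of plinth4 between -0.011 and 0.011 m) and linear speed of each of panel1, panel2, panel3, panel4, cup, jar below 0.02 m/s and horizontal distance between cup and coaster below 0.025 m and z of cup in the frame of coaster between 0.003 and 0.01 m and angle between each of cup, jar's own z axis and vertical below 0.1 rad and horizontal distance between jar and tray below 0.055 m and z of jar in the frame of tray between 0.002 and 0.01 m and value of joint lock_pin above 0.01 m and value of joint carriage above 0.076 m and velocity of joint carriage below 0.01 m/s); the robot touches nothing.
It fails at once if a bystander was moved more than 30 mm (distance of any of eraser, elephant, charcoal_box from where it was at the start of the episode above 0.03 m).
Of panel1, panel2, panel3, panel4 only 3 to 4 are there at a start; the rules pass over those that are not, and their reading is None.
At some moment in a run one of cup, jar may be knocked a few centimetres aside while the robot is not near it.
Once in a run the grip may slacken for a moment while it holds something.
It also fails if it takes over 210 s, if anything falls off the work surface, if the arm or the gripper's body presses on something with over 40 N, if the wrist force passes 120 N, or if a joint passes its speed limit or range.

### The arm

A 7-joint arm with a two-finger parallel gripper is mounted at the origin on the work surface. World frame = base frame: x ahead of the robot, y to its left, z up, the work surface at z = 0. Lengths are in m, angles in rad, forces in N, time in s.
With the tool pointing down it reaches from about 0.4 to 0.875 m from the base axis. Payload 19.3 kg.
Tool frame: the origin (TCP) lies at the very end of the fingers, on their centre line; the grasp point (between the pads) lies 19 mm behind it; z points along the fingers, y is the direction in which the jaws open and shut (so a half turn about z gives the same grasp; the last joint's range is limited). The gripper opens to 85 mm and grips with 20 to 120 N. Pads are 22 mm wide; open, the fingers measure 114 mm over their backs; the gripper's body (76 mm by 85 mm) begins 54 mm behind the grasp point. The pads swing forward as they close: fully open they stand 13 mm farther back than shut.
Start: joints at [1.05, 0.521, -0.036, 1.599, 0.021, 1.021, -0.113], TCP at [0.272, -0.563, 0.231] pointing down, gripper open.
Joint ranges: [-2.91, 2.91], [-0.3, 2.13], [-1.5, 1.42], [0.17, 2.43], [-1.26, 4.41], [0.16, 1.93], [-2.52, 2.52]. Speed limits (rad/s): [1.89, 1.89, 2.39, 2.39, 3.01, 3.01, 3.01].

### API

Orientations are given as [roll, pitch, yaw] about the fixed x, y, z axes, in that order (R = Rz(yaw) Ry(pitch) Rx(roll)).
In Python, from workcell import bot, grab_frame, calibration, workorder gives the robot as it stands.
- The arm moves only by the tool move_arm, never from a script. Its arguments are lists of equal length, an entry for each row: "jaw": the closure in counts, from 0 (fully open) to 255 (shut); "dp": the shift along the tool's x, y, z in units of 800 mm (1.0 is 800 mm), a list of three; "rotation": the turn, a rotation vector about the tool's x, y, z in units of pi rad (1.0 is pi rad), a list of three. In form: {"jaw": [jaw, ...], "dp": [[dx, dy, dz], ...], "rotation": [[rx, ry, rz], ...]}. A call has 1 to 10 rows; each row shifts and turns the commanded pose from where the row before left it, along the tool's axes as they then stand; what a row does not reach is not made up. A row lasts 1/8 s, in which the tool goes at most 62.5 mm and 10.7 degrees, less where a joint would pass 70% of its speed; a pose out of reach is approached as far as the arm can. A call with a number of a shift or a turn outside -1 to 1 is refused whole. A call with a gripper value outside its range is refused whole. The fingers move at their own pace and stop on an object; "squeeze" is the grip in N (left out, the last holds). Time passes only in rows, so rows that do not move let the fingers close. It gives the time, the measured TCP pose, the force and the opening at its end, in the units of the state.
- bot.observe(): the state, without advancing time (a new reading comes with each control period).
- grab_frame(name): name is "scene" or "top" or "wrist"; returns the picture (480x640x3 uint8, blue, green, red); there is no depth.
- calibration(name): a dict with "camera_matrix" (3x3 intrinsics, pixels), "dist" ([k1, k2, p1, p2, k3] as OpenCV has them; the pictures are not rectified), "T" (4x4, takes a point from camera to world coordinates). Camera axes: x right, y down, z forward; pixel columns grow to the right and rows downward; lengths in m; the calibration is good to about 2 mm. A picture is of the moment at which its call begins: read the wrist's pose just before it. calibration takes no time and is no camera call; for the wrist camera it gives the pose at the moment of the call.
- workorder.job_done(): hands the job in, once; it reports no verdict.
The state is a dict: "clock": time; "qpos": joint angles; "qd": joint speeds; "joint_efforts": joint torques, N m; "position": TCP position; "tool_rot": TCP orientation; "force": force on the tool from outside, world axes, zero at the start; "moment": the same for the moment, N m; "grip_width": finger opening in m.
Only numpy, scipy, OpenCV 4.12 (cv2) and the standard library are available. Lean on these libraries where they do the work, as an engineer would, in place of code of your own. Each camera call takes 0.05 s, during which the arm holds its last target. There are 200 camera calls.

## Working session

There is one attempt and no reset: what is moved stays moved. The work goes in short steps, Python scripts to look and compute and a tool call to move; the robot and the scene stay as the last step left them, time stands still between calls to the robot, and variables do not carry over. Pictures are saved under pics/ and viewed, about 12 in all and at most 16, crops included, and the job is handed in when it is done.

Besides the shell and the picture viewer there is one more tool, called by a JSON object that holds its "method" and its "body". move_arm: Moves the arm, as the interface text tells. Shifts and turns lie within -1 to 1; 1 stands for 800 mm of shift or pi rad of turn. Its arguments: {"type":"object","properties":{"jaw":{"type":"array","items":{"type":"number"}},"dp":{"type":"array","items":{"type":"array","items":{"type":"number","minimum":-1,"maximum":1}}},"rotation":{"type":"array","items":{"type":"array","items":{"type":"number","minimum":-1,"maximum":1}}},"squeeze":{"type":"number"}},"required":["jaw","dp","rotation"]}

```bash
ls; mkdir -p pics
python3 - <<'E'
from workcell import bot, grab_frame, calibration, workorder
import cv2, numpy as np
print(bot.observe())
for n in("scene","top"):
    cv2.imwrite(f"pics/{n}0.png",grab_frame(n))
    c=calibration(n);print(n,np.round(c["camera_matrix"],1).tolist(),np.round(c["dist"],3),np.round(c["T"],3).tolist())
E
```

```text
pics
{'clock': 0.0, 'qpos': array([ 1.04978923,  0.52201605, -0.03634727,  1.6000042 ,  0.02120595,
        1.02109967, -0.11277872]), 'qd': array([ 4.79133426e-04,  1.43560749e-03, -1.16041355e-03,  1.68227171e-03,
       -1.06445003e-03,  2.83876222e-03,  4.14744057e-05]), 'joint_efforts': array([ 1.84137796e-03, -9.27096248e+01,  1.98042780e+00, -3.69940639e+01,
        1.78422761e-02,  8.24717368e-03,  4.46626484e-05]), 'position': array([ 0.27213538, -0.56226655,  0.2307256 ]), 'tool_rot': array([-3.14045318e+00,  7.68598107e-05,  4.50838717e-01]), 'force': array([-1.04885916,  0.18867483,  0.05965634]), 'moment': array([-0.0095401 , -0.02534013,  0.0238466 ]), 'grip_width': 0.08542041076999206}
scene [[447.7, 0.0, 320.5], [0.0, 447.7, 234.0], [0.0, 0.0, 1.0]] [-0.035  0.     0.     0.     0.   ] [[0.487, 0.643, -0.591, 1.228], [0.873, -0.35, 0.339, -0.372], [0.011, -0.681, -0.732, 0.961], [0.0, 0.0, 0.0, 1.0]]
top [[532.7, 0.0, 316.8], [0.0, 532.7, 231.0], [0.0, 0.0, 1.0]] [0.037 0.    0.    0.    0.   ] [[0.02, -0.985, 0.173, 0.295], [-1.0, -0.02, 0.003, 0.04], [0.0, -0.173, -0.985, 1.354], [0.0, 0.0, 0.0, 1.0]]
```

View pics/top0.png

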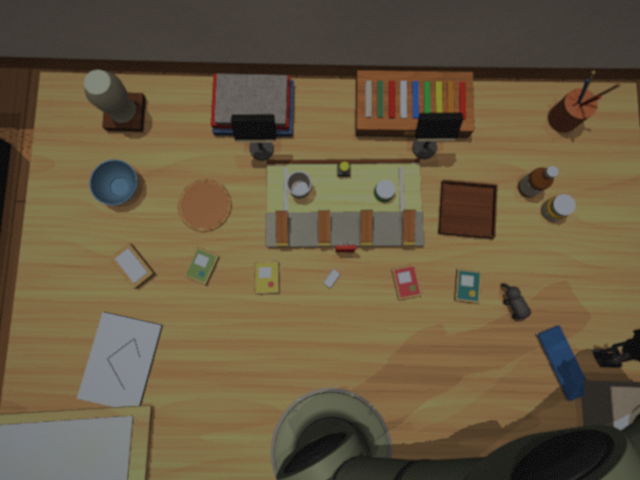

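View pics/scene0.png

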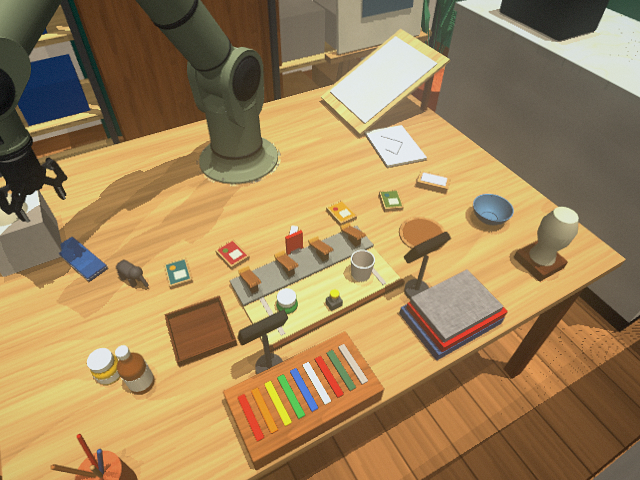

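The top view shows all four panels: olive (201,266), ochre (267,278), crimson (406,282) and teal (467,286). The cup is at (300,185), the jar at (386,189), the cork mat at (205,205), the tray at (467,209), the plate at (345,248) and the pin at (344,167). The scene view agrees. Next I measure them.

```bash
cat > h.py <<'E'
from workcell import bot, grab_frame, calibration, workorder
import cv2, numpy as np
from scipy.spatial.transform import Rotation as Ro
def pix2w(c,px,z):
    px=np.array(px,float).reshape(-1,1,2)
    u=cv2.undistortPoints(px,c["camera_matrix"],np.array(c["dist"])).reshape(-1,2)
    T=np.array(c["T"]); d=np.c_[u,np.ones(len(u))]@T[:3,:3].T; o=T[:3,3]
    return o+d*((z-o[2])/d[:,2])[:,None]
def w2pix(c,P):
    Ti=np.linalg.inv(c["T"]); 
    return cv2.projectPoints(np.array(P,float).reshape(-1,1,3),cv2.Rodrigues(Ti[:3,:3])[0],Ti[:3,3],c["camera_matrix"],np.array(c["dist"]))[0].reshape(-1,2)
def mask(im,lo,hi):
    return cv2.inRange(cv2.cvtColor(im,cv2.COLOR_BGR2HSV),np.array(lo),np.array(hi))
def blob(m,seed,r):
    "points of mask within r px of the seed"
    ys,xs=np.nonzero(m); k=np.hypot(xs-seed[0],ys-seed[1])<r
    return np.c_[xs,ys][k].astype(np.float32)
def rect(W):
    "minAreaRect of world xy points: centre, long, short, yaw of long side"
    b=cv2.boxPoints(cv2.minAreaRect((W[:,:2]*1000).astype(np.float32)))
    e=b[1]-b[0],b[2]-b[1]; e=sorted(e,key=np.linalg.norm)
    y=np.degrees(np.arctan2(e[1][1],e[1][0])); y=(y+90)%180-90
    return np.round(b.mean(0),1),np.round([np.linalg.norm(e[1]),np.linalg.norm(e[0]),y],1)
def pose():
    s=bot.observe(); return np.array(s["position"]),Ro.from_euler("xyz",s["tool_rot"]),s
def go(p,rpy,start=None,mx=50,ma=9):
    "rows from start (p,Ro) to target: count, dp, rotation per row"
    p0,R0=start if start else pose()[:2]
    R1=Ro.from_euler("xyz",rpy,degrees=True); rv=(R0.inv()*R1).as_rotvec()
    d=(np.array(p)-p0)*1000
    n=int(max(np.ceil(np.linalg.norm(d)/mx),np.ceil(np.degrees(np.linalg.norm(rv))/ma),1))
    R=R0; print("n",n)
    for i in range(n):
        print(np.round(R.inv().apply(d/n)/800,4).tolist(),np.round(rv/n/np.pi,4).tolist()); R=R*Ro.from_rotvec(rv/n)
    return np.array(p),R1
E
python3 - <<'E'
from h import *
im=cv2.imread("pics/top0.png");c=calibration("top");hsv=cv2.cvtColor(im,cv2.COLOR_BGR2HSV)
for n,p in dict(olive=(195,274),ochre=(267,287),crim=(402,291),teal=(462,280),plinth=(281,230),plate=(345,250),pin=(344,167),cork=(205,205),tray=(467,209),cup=(300,180),jar=(386,189),deck=(303,230),table=(230,290)).items():
    print(n,hsv[p[1],p[0]],np.round(pix2w(c,p,0.0)[0],3))
cv2.imwrite("pics/crop1.png",cv2.resize(im[150:310,170:500],None,fx=2.4,fy=2.4,interpolation=cv2.INTER_CUBIC))
E
```

```text
olive [ 42 104 108] [0.415 0.351 0.   ]
ochre [ 28 136 135] [0.386 0.167 0.   ]
crim [179 151 132] [ 0.383 -0.174  0.   ]
teal [ 90  13 134] [ 0.414 -0.326  0.   ]
plinth [ 13 158 108] [0.533 0.137 0.   ]
plate [  1 195  64] [ 0.484 -0.029  0.   ]
pin [ 32 157 141] [ 0.705 -0.024  0.   ]
cork [ 13 137 130] [0.595 0.336 0.   ]
tray [  9 162  77] [ 0.598 -0.344  0.   ]
cup [17 49 83] [0.667 0.091 0.   ]
jar [106  19 144] [ 0.647 -0.134  0.   ]
deck [ 27  26 109] [0.534 0.08  0.   ]
table [ 20 114 134] [0.376 0.261 0.   ]
```

View pics/crop1.png

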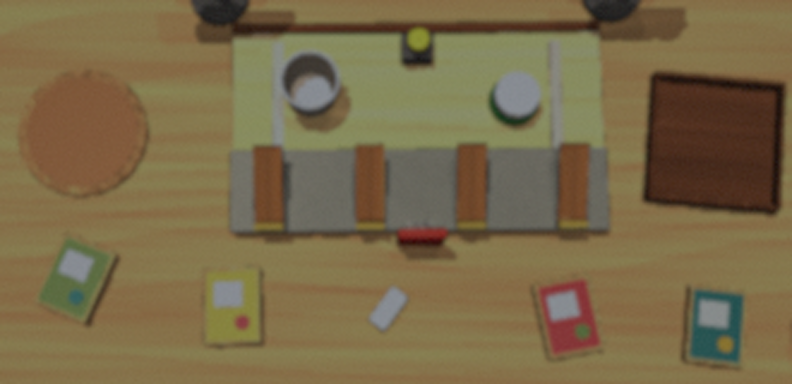

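The 2.4x crop (origin 170,150) shows the panels clearly, and the long sides of all four run roughly along x. The cup is at (310,84), the jar at (516,97), the pin at (418,40) and the red plate at (421,237).

Run:
```python
from h import *
im=cv2.imread("pics/top0.png");c=calibration("top")
cc=lambda x,y:(170+x/2.4,150+y/2.4)
for n,s,lo,hi,r,z in [("olive",cc(78,280),(34,70,60),(80,255,255),22,.016),("ochre",cc(232,307),(25,125,60),(33,255,255),22,.016),("crim",cc(569,318),(165,100,60),(180,255,255),22,.016),("teal",cc(715,326),(75,90,30),(100,255,255),22,.016),
 ("tray",cc(714,143),(0,100,0),(14,255,95),45,.025),("cork",cc(84,132),(10,100,90),(15,255,255),32,.006)]:
    b=blob(mask(im,lo,hi),s,r);W=pix2w(c,b,z); print(n,len(b),*rect(W), np.round(W.mean(0)*1000,1))
for i,x in enumerate((574,472,370,268)):
    b=blob(mask(im,(8,130,60),(17,255,255)),cc(x,185),20);W=pix2w(c,b,.059);print("plinth",i+1,len(b),*rect(W))
for n,s,lo,hi,r,z in [("plate",cc(421,231),(0,150,80),(8,255,255),15,.082),("pin",cc(418,40),(26,130,100),(36,255,255),8,.064),("jarlid",cc(518,96),(0,0,110),(180,45,255),12,.054)]:
    b=blob(mask(im,lo,hi),s,r);W=pix2w(c,b,z);print(n,len(b),*rect(W),"circle",cv2.minEnclosingCircle((W[:,:2]*1000).astype(np.float32)))
# deck outline and track
b=blob(mask(im,(15,0,60),(40,50,160)),cc(420,190),85);b=b[b[:,1]>210];W=pix2w(c,b,.024);print("deck",len(b),*rect(W))
print("cup mouth",[np.round(pix2w(c,cc(*p),.077)[0]*1000,1) for p in((310,52),(310,114),(281,83),(341,83))])
```

```text
olive 353 [436.  334.5] [ 69.3  49.3 -21.8] [431.2 334.8  16. ]
ochre 350 [409.8 169.5] [70.7 50.4  1.9] [406.3 168.7  16. ]
crim 148 [ 405.7 -183.3] [61.4 43.3 12.4] [ 405.  -183.9   16. ]
teal 250 [ 399.4 -336.7] [65.5 46.5 -5.9] [ 394.5 -337.3   16. ]
tray 2970 [ 593.  -337.6] [142.1 140.1  -4.2] [ 592.9 -338.3   25. ]
cork 1927 [593.7 336.6] [133.4 129.9  35.9] [594.5 335.7   6. ]
plinth 1 350 [ 533.2 -182. ] [93.2 27.2 -0.6]
plinth 2 342 [538.3 -77.3] [78.2 24.8  0.3]
plinth 3 336 [535.   26.5] [75.4 24.8  1.1]
plinth 4 342 [531.6 131.5] [78.2 27.2  1.9]
plate 79 [478.9 -27.2] [ 48.3   7.3 -88.8] circle ((477.67333984375, -27.243127822875977), 24.249496459960938)
pin 66 [688.1 -20.9] [20.9 20.1  0.7] circle ((689.3151245117188, -20.840354919433594), 11.939528465270996)
jarlid 286 [ 635.6 -125.8] [46.9 46.6 25.9] circle ((634.9507446289062, -125.67630004882812), 24.697866439819336)
deck 3458 [484.1 -26.5] [396.7 191.6 -88.3]
cup mouth [array([667.3,  90.8,  77. ]), array([601.5,  89.1,  77. ]), array([633.6, 119.8,  77. ]), array([634.9,  58. ,  77. ])]
```

Run:
```python
from h import *
go((.54,-.025,.36),(180,0,1.7))
```

```text
n 13
[0.0457, -0.0353, -0.0124] [-0.0, 0.0, 0.0103]
[0.0445, -0.0368, -0.0124] [-0.0, 0.0, 0.0103]
[0.0433, -0.0382, -0.0124] [-0.0, 0.0, 0.0103]
[0.0421, -0.0396, -0.0124] [-0.0, 0.0, 0.0103]
[0.0407, -0.0409, -0.0124] [-0.0, 0.0, 0.0103]
[0.0394, -0.0422, -0.0124] [-0.0, 0.0, 0.0103]
[0.038, -0.0435, -0.0124] [-0.0, 0.0, 0.0103]
[0.0366, -0.0447, -0.0124] [-0.0, 0.0, 0.0103]
[0.0351, -0.0458, -0.0124] [-0.0, 0.0, 0.0103]
[0.0336, -0.0469, -0.0124] [-0.0, 0.0, 0.0103]
[0.0321, -0.048, -0.0124] [-0.0, 0.0, 0.0103]
[0.0305, -0.049, -0.0124] [-0.0, 0.0, 0.0103]
[0.0289, -0.05, -0.0124] [-0.0, 0.0, 0.0103]
```

{"method": "move_arm", "body": {"jaw": [0,0,0,0,0,0,0,0,0,0], "dp": [[0.046,-0.035,-0.0124],[0.0445,-0.037,-0.0124],[0.043,-0.038,-0.0124],[0.042,-0.04,-0.0124],[0.041,-0.041,-0.0124],[0.039,-0.042,-0.0124],[0.038,-0.0435,-0.0124],[0.0365,-0.045,-0.0124],[0.035,-0.046,-0.0124],[0.0335,-0.047,-0.0124]], "rotation": [[0,0,0.0103],[0,0,0.0103],[0,0,0.0103],[0,0,0.0103],[0,0,0.0103],[0,0,0.0103],[0,0,0.0103],[0,0,0.0103],[0,0,0.0103],[0,0,0.0103]], "squeeze": 40}}

```text
clock: 1.35
position: [0.478, -0.1472, 0.3307]
tool_rot: [-3.142, 0.0, 0.126]
force: [-0.0, -0.5, -0.1]
grip_width: 0.0856
```

{"method": "move_arm", "body": {"jaw": [0,0,0,0,0], "dp": [[0.032,-0.048,-0.0124],[0.0305,-0.049,-0.0124],[0.029,-0.05,-0.0124],[0,0,0],[0,0,0]], "rotation": [[0,0,0.0103],[0,0,0.0103],[0,0,0.0103],[0,0,0],[0,0,0]]}}

```text
clock: 1.98
position: [0.5392, -0.025, 0.3599]
tool_rot: [3.141, 0.001, 0.03]
force: [-0.9, 0.5, -0.4]
grip_width: 0.0855
```

Run:
```python
from h import *
c=calibration("wrist");im=grab_frame("wrist");cv2.imwrite("pics/w1.png",im)
np.save("w1T.npy",c["T"]);print(c["camera_matrix"],c["dist"],np.round(c["T"],3));s=pose();print(s[0],s[2]["tool_rot"],s[2]["force"])
```

```text
[[348.54772098   0.         322.39786002]
 [  0.         348.54772098 243.12571901]
 [  0.           0.           1.        ]] [-0.04378299  0.          0.          0.          0.        ] [[ 0.029 -0.958 -0.284  0.612]
 [-1.    -0.028 -0.008 -0.023]
 [-0.     0.284 -0.959  0.502]
 [ 0.     0.     0.     1.   ]]
[ 0.53904367 -0.02544991  0.35992044] [3.14124351e+00 7.45654430e-04 2.93018252e-02] [ 0.12839397 -1.01031328  0.28262774]
```

View pics/w1.png

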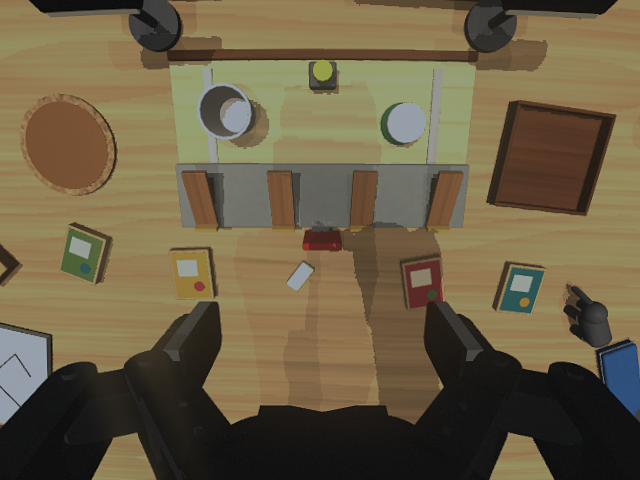

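The wrist view shows everything clearly: cup mouth (226,112), jar lid (403,123), pin (322,70), plate (322,239), and the upper edges of the plinths at about row 171. I refine all the positions from this picture.

Run:
```python
from h import *
im=cv2.imread("pics/w1.png");c=calibration("wrist");c["T"]=np.load("w1T.npy");hsv=cv2.cvtColor(im,cv2.COLOR_BGR2HSV)
print([hsv[y,x].tolist() for x,y in((88,270),(180,285),(435,275),(505,290),(280,200),(322,70),(322,235),(403,123),(65,140))])
for n,s,lo,hi,r,z in [("olive",(84,253),(34,60,30),(80,255,255),30,.016),("ochre",(190,273),(21,135,60),(33,255,255),32,.016),("crim",(421,282),(165,90,30),(180,255,255),32,.016),("teal",(521,287),(75,70,30),(105,255,255),32,.016)]:
    b=blob(mask(im,lo,hi),s,r);W=pix2w(c,b,z); print(n,len(b),*rect(W))
m=mask(im,(5,100,60),(17,255,255))
for i,s in enumerate(((447,200),(363,200),(280,200),(199,200))):
    b=blob(m,s,36); b=b[(b[:,1]>165)&(b[:,1]<235)]
    out=[]
    for row in (178,188,198,208,218):
        k=b[b[:,1]==row][:,0]; 
        # z along the strip: solve plane of slope x = x0+cos*s, found below with x0=.535
        xs=(k.min()+k.max())/2
        z=.059
        for _ in range(5):
            w=pix2w(c,(xs,row),z)[0]; z=.059+np.tan(np.radians(25))*(w[0]-.535)
        out.append(w[:2]*1000)
    top=b[:,1].min();low=b[:,1].max()
    print("pl",i+1,len(b),np.round(out,1).tolist(),"top edge x",np.round(pix2w(c,(s[0],top-.5),.0759)[0]*1000,1),"low",low,np.round(pix2w(c,(s[0],low+.5),.0421)[0]*1000,1))
for n,s,lo,hi,r,z in [("plate",(322,236),(0,130,50),(8,255,255),25,.082),("pin",(322,70),(26,130,90),(36,255,255),13,.064),("jarlid",(403,123),(0,0,110),(180,60,255),24,.054),("cork",(68,144),(0,60,40),(30,255,255),60,.006)]:
    b=blob(mask(im,lo,hi),s,r);W=pix2w(c,b,z);print(n,len(b),*rect(W),"circle",np.round(cv2.minEnclosingCircle((W[:,:2]*1000).astype(np.float32))[0],1),cv2.minEnclosingCircle((W[:,:2]*1000).astype(np.float32))[1])
print("cup",[np.round(pix2w(c,p,.077)[0]*1000,1) for p in((226,84),(226,140),(198,112),(254,112))])
print("tray corners",np.round(pix2w(c,[(513,100),(615,113),(585,215),(488,205)],.025)*1000,1).tolist())
```

```text
[[91, 120, 85], [21, 155, 148], [2, 143, 91], [49, 40, 102], [14, 137, 112], [33, 136, 159], [5, 146, 68], [107, 29, 169], [13, 145, 118]]
olive 1059 [438.1 335.6] [ 71.9  51.6 -21.9]
ochre 1025 [411.9 169.4] [71.5 51.8  3.5]
crim 14 [ 395.2 -210.8] [27.2  1.7 10.7]
teal 931 [ 400.8 -335.8] [70.5 50.8 -5.7]
pl 1 1297 [[572.8, -178.9], [559.9, -179.5], [546.4, -180.2], [532.3, -180.9], [517.5, -181.0]] top edge x [ 581.6 -175.    75.9] low 233.0 [ 494.3 -197.8   42.1]
pl 2 1398 [[569.3, -75.6], [556.3, -75.8], [542.9, -76.7], [528.8, -77.0], [514.0, -77.3]] top edge x [578.2 -73.1  75.9] low 234.0 [489.5 -82.3  42.1]
pl 3 1269 [[566.1, 27.8], [553.2, 27.9], [539.6, 27.5], [525.5, 27.0], [510.6, 27.1]] top edge x [575.4  26.9  75.9] low 228.0 [494.7  31.2  42.1]
pl 4 1247 [[563.4, 132.6], [550.3, 132.5], [536.7, 131.8], [522.4, 131.7], [507.5, 130.9]] top edge x [572.9 125.1  75.9] low 227.0 [493.  142.1  42.1]
plate 689 [492.  -26.1] [ 48.   24.8 -88.3] circle [488.6 -26.2] 25.652530670166016
pin 335 [690.5 -20.5] [ 22.4  22.  -45.2] circle [690.5 -20.4] 11.73204231262207
jarlid 1248 [ 636.5 -125.1] [ 47.1  46.9 -87.9] circle [ 636.2 -125.5] 24.16933250427246
cork 11258 [597.  336.8] [185.  156.2 -48.9] circle [597.3 337.2] 93.51995086669922
cup [array([670.9,  87.9,  77. ]), array([609.3,  90.4,  77. ]), array([640.1, 121.7,  77. ]), array([641.4,  56.6,  77. ])]
tray corners [[671.4, -269.0, 25.0], [662.8, -412.3, 25.0], [523.4, -402.0, 25.0], [532.8, -257.1, 25.0]]
```

Run:
```python
from h import *
im=cv2.imread("pics/w1.png");c=calibration("wrist");c["T"]=np.load("w1T.npy");hsv=cv2.cvtColor(im,cv2.COLOR_BGR2HSV)
for x in(280,364):
  print([ (y,*hsv[y,x].tolist()) for y in list(range(164,176))+list(range(220,236))])
print("plate",[ (y,*hsv[y,322].tolist()) for y in range(224,254)])
for X,Z in((36.25,75.9),(36.25+3.4,75.9-7.25),(-36.25,42.1),(-39.6,49.4)):
  print(X,np.round(w2pix(c,[[.5377+X/1000,.0275,Z/1000]]),1))
m=mask(im,(170,60,30),(180,255,255))|mask(im,(0,120,30),(6,255,255))
b=blob(m,(421,282),32);print("crim",len(b),*rect(pix2w(c,b,.016)))
```

```text
[(164, 39, 20, 91), (165, 34, 20, 102), (166, 30, 20, 102), (167, 34, 20, 102), (168, 38, 20, 103), (169, 34, 20, 101), (170, 16, 82, 93), (171, 14, 127, 92), (172, 13, 126, 95), (173, 13, 134, 114), (174, 13, 125, 98), (175, 14, 134, 110), (220, 13, 140, 120), (221, 13, 141, 119), (222, 13, 140, 120), (223, 13, 137, 121), (224, 14, 138, 111), (225, 18, 139, 103), (226, 18, 141, 121), (227, 18, 138, 120), (228, 18, 143, 125), (229, 19, 142, 140), (230, 20, 143, 148), (231, 20, 146, 147), (232, 19, 127, 148), (233, 19, 105, 148), (234, 19, 106, 147), (235, 19, 106, 147)]
[(164, 38, 13, 80), (165, 33, 23, 101), (166, 34, 20, 102), (167, 30, 18, 102), (168, 34, 18, 102), (169, 30, 20, 101), (170, 18, 48, 95), (171, 14, 127, 84), (172, 14, 126, 89), (173, 14, 134, 105), (174, 13, 128, 100), (175, 14, 130, 100), (220, 13, 141, 105), (221, 13, 140, 106), (222, 13, 141, 105), (223, 13, 136, 105), (224, 14, 135, 96), (225, 18, 133, 94), (226, 18, 142, 111), (227, 17, 134, 84), (228, 18, 132, 85), (229, 18, 138, 89), (230, 19, 133, 92), (231, 18, 139, 92), (232, 18, 130, 94), (233, 17, 113, 95), (234, 16, 112, 96), (235, 17, 110, 95)]
plate [(224, 15, 17, 90), (225, 21, 21, 85), (226, 17, 23, 76), (227, 15, 22, 69), (228, 20, 22, 70), (229, 10, 22, 70), (230, 15, 24, 63), (231, 5, 79, 58), (232, 6, 158, 68), (233, 4, 139, 68), (234, 5, 143, 68), (235, 5, 146, 68), (236, 6, 146, 68), (237, 6, 150, 68), (238, 5, 144, 69), (239, 5, 146, 68), (240, 6, 146, 68), (241, 5, 148, 67), (242, 5, 148, 69), (243, 4, 151, 81), (244, 4, 168, 91), (245, 4, 166, 92), (246, 4, 164, 90), (247, 4, 163, 91), (248, 3, 167, 90), (249, 4, 160, 89), (250, 13, 124, 111), (251, 17, 112, 143), (252, 16, 115, 146), (253, 16, 115, 146)]
36.25 [[279.5 171.7]]
39.65 [[280.2 168.3]]
-36.25 [[282.7 223.7]]
-39.6 [[282.1 227.4]]
crim 970 [ 407.6 -183. ] [71.1 51.4 12.6]
```

Run:
```python
from h import *
im=cv2.imread("pics/w1.png");c=calibration("wrist");c["T"]=np.load("w1T.npy")
print("cork",pix2w(c,(68.5,144.5),.006))
s=go((.640,.0893,.13),(180,0,0)); s=go((.640,.0893,.036),(180,0,0),s,30)
s=go((.640,.0893,.13),(180,0,0),s); s=go((.596,.336,.13),(180,0,0),s); s=go((.596,.336,.036),(180,0,0),s)
```

```text
cork [[0.5992954  0.33395022 0.006     ]]
n 6
[0.0218, -0.0233, 0.0479] [0.0, 0.0, 0.0016]
[0.0216, -0.0234, 0.0479] [0.0, 0.0, 0.0016]
[0.0215, -0.0235, 0.0479] [0.0, 0.0, 0.0016]
[0.0214, -0.0236, 0.0479] [0.0, 0.0, 0.0016]
[0.0213, -0.0237, 0.0479] [0.0, 0.0, 0.0016]
[0.0212, -0.0238, 0.0479] [0.0, 0.0, 0.0016]
n 4
[0.0, -0.0, 0.0294] [0.0, 0.0, 0.0]
[0.0, -0.0, 0.0294] [0.0, 0.0, 0.0]
[0.0, -0.0, 0.0294] [0.0, 0.0, 0.0]
[0.0, -0.0, 0.0294] [0.0, 0.0, 0.0]
n 2
[0.0, 0.0, -0.0588] [0.0, 0.0, 0.0]
[0.0, 0.0, -0.0588] [0.0, 0.0, 0.0]
n 6
[-0.0092, -0.0514, -0.0] [0.0, 0.0, 0.0]
[-0.0092, -0.0514, -0.0] [0.0, 0.0, 0.0]
[-0.0092, -0.0514, -0.0] [0.0, 0.0, 0.0]
[-0.0092, -0.0514, -0.0] [0.0, 0.0, 0.0]
[-0.0092, -0.0514, -0.0] [0.0, 0.0, 0.0]
[-0.0092, -0.0514, -0.0] [0.0, 0.0, 0.0]
n 2
[0.0, -0.0, 0.0588] [0.0, 0.0, 0.0]
[0.0, -0.0, 0.0588] [0.0, 0.0, 0.0]
```

{"method": "move_arm", "body": {"jaw": [0,0,0,0,0,0,0,0,0,0], "dp": [[0.022,-0.0233,0.048],[0.0215,-0.0235,0.048],[0.0215,-0.0235,0.048],[0.0215,-0.0235,0.048],[0.0213,-0.0237,0.048],[0.0212,-0.0238,0.048],[0,0,0.029],[0,0,0.0295],[0,0,0.0295],[0,0,0.0295]], "rotation": [[0,0,0.0016],[0,0,0.0016],[0,0,0.0016],[0,0,0.0016],[0,0,0.0016],[0,0,0.0016],[0,0,0],[0,0,0],[0,0,0],[0,0,0]]}}

```text
clock: 3.28
position: [0.6405, 0.0887, 0.035]
tool_rot: [3.141, 0.0, -0.001]
force: [-0.3, 0.8, 0.2]
grip_width: 0.0854
```

{"method": "move_arm", "body": {"jaw": [255,255,255,255,255,255,255,255], "dp": [[0,0,0],[0,0,0],[0,0,0],[0,0,0],[0,0,0],[0,0,0],[0,0,-0.02],[0,0,-0.04]], "rotation": [[0,0,0],[0,0,0],[0,0,0],[0,0,0],[0,0,0],[0,0,0],[0,0,0],[0,0,0]], "squeeze": 40}}

```text
clock: 4.28
position: [0.64, 0.0902, 0.0843]
tool_rot: [3.141, 0.002, 0.0]
force: [-0.2, 0.2, -1.4]
grip_width: 0.0626
```

{"method": "move_arm", "body": {"jaw": [255,255,255,255,255,255,255,255], "dp": [[0,0,-0.05],[-0.009,-0.051,0],[-0.009,-0.051,0],[-0.009,-0.051,0],[-0.009,-0.051,0],[-0.009,-0.051,0],[-0.009,-0.051,0],[0,0,0]], "rotation": [[0,0,0],[0,0,0],[0,0,0],[0,0,0],[0,0,0],[0,0,0],[0,0,0],[0,0,0]]}}

```text
clock: 5.28
position: [0.5957, 0.3393, 0.1248]
tool_rot: [-3.139, 0.0, 0.005]
force: [-0.0, -1.8, -2.1]
grip_width: 0.0627
```

Run:
```python
from h import *
c=calibration("wrist");im=grab_frame("wrist");cv2.imwrite("pics/w2.png",im)
p,R,s=pose();print(p,s["grip_width"]);np.save("w2T.npy",c["T"])
```

```text
[0.59676114 0.33668282 0.12472097] 0.0624732252018955
```

View pics/w2.png

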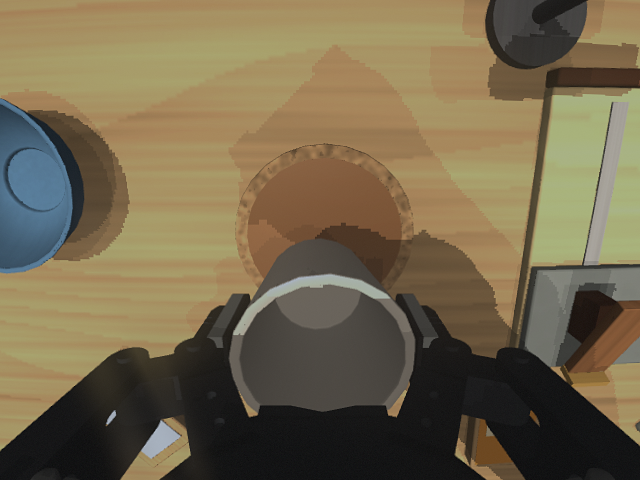

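The cup is held upright over the mat, whose edges are at columns 235 to 414. I lower it, release, and then plan the jar.

{"method": "move_arm", "body": {"jaw": [255,255,255,255,255,0,0,0,0,0], "dp": [[0,0,0.045],[0,0,0.04],[0,0,0.022],[0,0,0.0113],[0,0,0],[0,0,0],[0,0,0],[0,0,-0.05],[0,0,-0.06],[0,0,-0.04]], "rotation": [[0,0,0],[0,0,0],[0,0,0],[0,0,0],[0,0,0],[0,0,0],[0,0,0],[0,0,0],[0,0,0],[0,0,0]]}}

```text
clock: 6.58
position: [0.5979, 0.3353, 0.1519]
tool_rot: [-3.14, -0.002, -0.0]
force: [0.0, 0.6, 0.8]
grip_width: 0.0858
```

Run:
```python
from h import *
c2=calibration("wrist");c2["T"]=np.load("w2T.npy");w=pix2w(c2,[(235,225),(414,225),(324,143)],.006);print("mat",w)
p,R,s=pose();print(p)
c=calibration("wrist");im=grab_frame("wrist");cv2.imwrite("pics/w3.png",im)
s=go((.6365,-.125,.11),(180,0,0)); s=go((.6365,-.125,.023),(180,0,0),s,30)
```

```text
mat [[0.60544987 0.40693332 0.006     ]
 [0.60602467 0.26864691 0.006     ]
 [0.66665348 0.33842274 0.006     ]]
[0.59793738 0.33526731 0.15191891]
n 10
[0.0046, 0.0577, 0.0056] [-0.0001, -0.0002, -0.0]
[0.0047, 0.0577, 0.0056] [-0.0001, -0.0002, -0.0]
[0.0047, 0.0576, 0.0056] [-0.0001, -0.0002, -0.0]
[0.0047, 0.0576, 0.0056] [-0.0001, -0.0002, -0.0]
[0.0047, 0.0576, 0.0056] [-0.0001, -0.0002, -0.0]
[0.0047, 0.0576, 0.0056] [-0.0001, -0.0002, -0.0]
[0.0047, 0.0576, 0.0057] [-0.0001, -0.0002, -0.0]
[0.0047, 0.0576, 0.0057] [-0.0001, -0.0002, -0.0]
[0.0047, 0.0576, 0.0057] [-0.0001, -0.0002, -0.0]
[0.0047, 0.0576, 0.0057] [-0.0001, -0.0002, -0.0]
n 3
[0.0, -0.0, 0.0362] [0.0, 0.0, 0.0]
[0.0, -0.0, 0.0362] [0.0, 0.0, 0.0]
[0.0, -0.0, 0.0362] [0.0, 0.0, 0.0]
```

View pics/w3.png

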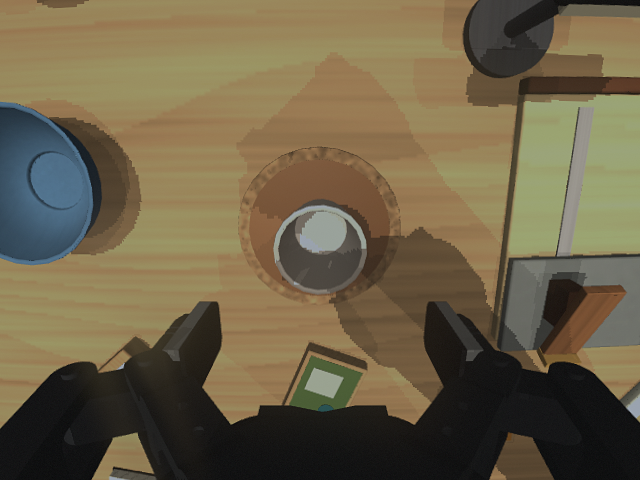

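Cup stands on the mat near its centre, rim centre (320,250). On to the jar.

{"method": "move_arm", "body": {"jaw": [0,0,0,0,0,0,0,0,0,0], "dp": [[0.0047,0.0577,0.0056],[0.0047,0.0577,0.0056],[0.0047,0.0577,0.0056],[0.0047,0.0577,0.0056],[0.0047,0.0577,0.0056],[0.0047,0.0577,0.0056],[0.0047,0.0577,0.0056],[0.0047,0.0577,0.0056],[0.0047,0.0577,0.0056],[0.0047,0.0577,0.0056]], "rotation": [[0,0,0],[0,0,0],[0,0,0],[0,0,0],[0,0,0],[0,0,0],[0,0,0],[0,0,0],[0,0,0],[0,0,0]]}}

```text
clock: 7.88
position: [0.6351, -0.1282, 0.1045]
tool_rot: [3.142, -0.001, -0.0]
force: [0.4, -0.1, 0.2]
grip_width: 0.0855
```

Run:
```python
from h import *
p,R,s=pose();print(p)
c=calibration("wrist");im=grab_frame("wrist");cv2.imwrite("pics/w4.png",im);m=mask(im,(85,0,120),(125,60,255))
n,l,st,ce=cv2.connectedComponentsWithStats(m)
pj=w2pix(c,[[.6365,-.125,.054]])[0];print("expected",pj)
for i in range(1,n):
    if st[i][4]>800: print(st[i],ce[i],pix2w(c,ce[i],.054))
```

```text
[ 0.63512153 -0.1281531   0.10453322]
expected [316.51267927 266.29877817]
[ 279  228   76   42 1959] [318.39254722 247.0877999 ] [[ 0.64834306 -0.12616368  0.054     ]]
```

{"method": "move_arm", "body": {"jaw": [0,0,0,255,255,255,255,255,255,255], "dp": [[0.0015,-0.0035,0.035],[0,0,0.035],[0,0,0.033],[0,0,0],[0,0,0],[0,0,0],[0,0,0],[0,0,0],[0,0,-0.04],[0,0,-0.06]], "rotation": [[0,0,0],[0,0,0],[0,0,0],[0,0,0],[0,0,0],[0,0,0],[0,0,0],[0,0,0],[0,0,0],[0,0,0]]}}

```text
clock: 9.18
position: [0.6355, -0.1236, 0.1026]
tool_rot: [-3.141, 0.002, 0.0]
force: [1.0, -0.2, -0.4]
grip_width: 0.0471
```

Run:
```python
from h import *
p,R,s=pose();print(p,s["grip_width"])
s=go((.596,-.3355,.12),(180,0,0)); s=go((.596,-.3355,.018),(180,0,0),s,40)
```

```text
[ 0.63551294 -0.12357     0.10257084] 0.04713719817158134
n 5
[-0.0099, 0.053, -0.0044] [-0.0, 0.0001, 0.0]
[-0.0099, 0.053, -0.0044] [-0.0, 0.0001, 0.0]
[-0.0099, 0.053, -0.0044] [-0.0, 0.0001, 0.0]
[-0.0099, 0.053, -0.0044] [-0.0, 0.0001, 0.0]
[-0.0099, 0.053, -0.0044] [-0.0, 0.0001, 0.0]
n 3
[0.0, -0.0, 0.0425] [0.0, 0.0, 0.0]
[0.0, -0.0, 0.0425] [0.0, 0.0, 0.0]
[0.0, -0.0, 0.0425] [0.0, 0.0, 0.0]
```

{"method": "move_arm", "body": {"jaw": [255,255,255,255,255,255,255], "dp": [[-0.01,0.053,-0.0044],[-0.01,0.053,-0.0044],[-0.01,0.053,-0.0044],[-0.01,0.053,-0.0044],[-0.01,0.053,-0.0044],[0,0,0],[0,0,0]], "rotation": [[0,0,0],[0,0,0],[0,0,0],[0,0,0],[0,0,0],[0,0,0],[0,0,0]]}}

```text
clock: 10.05
position: [0.5964, -0.3351, 0.12]
tool_rot: [-3.141, -0.001, 0.0]
force: [0.0, 0.9, -1.5]
grip_width: 0.0471
```

Run:
```python
from h import *
p,R,s=pose();print(p,s["grip_width"],s["force"])
cv2.imwrite("pics/w5.png",grab_frame("wrist"))
```

```text
[ 0.59641909 -0.33513761  0.12001565] 0.04711794246429311 [ 0.02070248  0.8608229  -1.54613015]
```

View pics/w5.png

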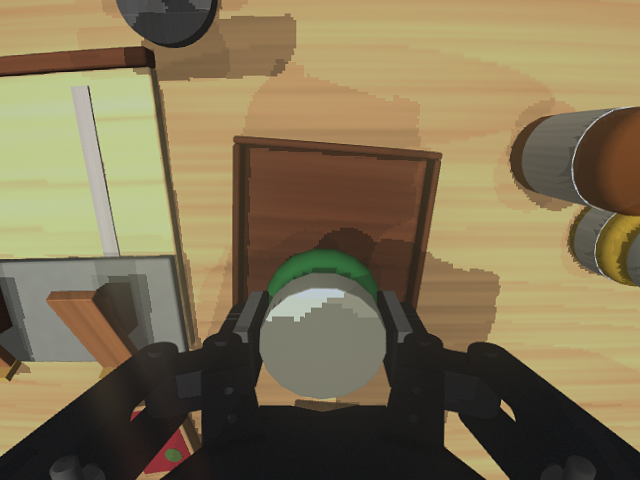

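The jar is held upright by its lid, over the tray. I lower and release it.

{"method": "move_arm", "body": {"jaw": [255,255,255,255,255,0,0,0,0,0], "dp": [[0,0,0.05],[0,0,0.045],[0,0,0.022],[0,0,0.0125],[0,0,0],[0,0,0],[0,0,0],[0,0,-0.05],[0,0,-0.06],[0,0,-0.06]], "rotation": [[0,0,0],[0,0,0],[0,0,0],[0,0,0],[0,0,0],[0,0,0],[0,0,0],[0,0,0],[0,0,0],[0,0,0]]}}

```text
clock: 11.35
position: [0.5962, -0.3358, 0.1538]
tool_rot: [3.142, -0.0, -0.0]
force: [-0.1, -0.3, -0.2]
grip_width: 0.0852
```

Run:
```python
from h import *
p,R,s=pose();print(p,s["grip_width"],s["force"])
c=calibration("wrist");im=grab_frame("wrist");cv2.imwrite("pics/w6.png",im)
m=mask(im,(85,0,120),(125,60,255));n,l,st,ce=cv2.connectedComponentsWithStats(m)
for i in range(1,n):
    if st[i][4]>800: print(st[i],ce[i],pix2w(c,ce[i],.047))
# teal panel: grasp (long axis yaw -5.7): tool yaw -5.7, jaw across width
s=go((.4008,-.3362,.10),(180,0,-5.7))
```

```text
[ 0.59615463 -0.3357578   0.15380482] 0.08515524385944792 [-0.10519677 -0.33639382 -0.2166382 ]
[ 291  211   62   47 2161] [323.0541416 233.7075428] [[ 0.60242147 -0.33654906  0.047     ]]
[ 605  211   35   68 1881] [624.47900053 247.5066454 ] [[ 0.59129656 -0.57052373  0.047     ]]
n 5
[-0.0495, -0.0002, 0.0148] [0.0002, -0.0005, 0.0063]
[-0.0495, 0.0008, 0.0149] [0.0002, -0.0005, 0.0063]
[-0.0495, 0.0018, 0.0149] [0.0002, -0.0005, 0.0063]
[-0.0494, 0.0028, 0.015] [0.0002, -0.0005, 0.0063]
[-0.0493, 0.0037, 0.0151] [0.0002, -0.0005, 0.0063]
```

{"method": "move_arm", "body": {"jaw": [40,40,40,40,40,40,40,40,40], "dp": [[-0.0495,0,0.0148],[-0.0495,0.001,0.015],[-0.0495,0.002,0.015],[-0.0495,0.003,0.015],[-0.0495,0.0037,0.015],[0,0,0.045],[0,0,0.045],[0,0,0.02],[0,0,0.01]], "rotation": [[0,0,0.0063],[0,0,0.0063],[0,0,0.0063],[0,0,0.0063],[0,0,0.0063],[0,0,0],[0,0,0],[0,0,0],[0,0,0]]}}

```text
clock: 12.52
position: [0.3981, -0.3356, -0.0041]
tool_rot: [-3.141, 0.0, -0.099]
force: [0.6, -0.2, 0.3]
grip_width: 0.0721
```

{"method": "move_arm", "body": {"jaw": [40,255,255,255,255,255], "dp": [[0,0,0.0015],[0,0,0],[0,0,0],[0,0,0],[0,0,0],[0,0,0]], "rotation": [[0,0,0],[0,0,0],[0,0,0],[0,0,0],[0,0,0],[0,0,0]]}}

```text
clock: 13.28
position: [0.3984, -0.336, -0.0041]
tool_rot: [3.141, -0.001, -0.099]
force: [-0.5, 1.4, 8.4]
grip_width: 0.059
```

Run:
```python
from h import *
p,R,s=pose();print(p,s["grip_width"],s["force"],np.degrees(s["tool_rot"]))
cv2.imwrite("pics/w7.png",grab_frame("wrist"))
```

```text
[ 0.39838676 -0.33601369 -0.00406651] 0.05901061104514943 [-0.50264487  1.36312265  8.42707027] [ 1.79958660e+02 -6.53171383e-02 -5.67784041e+00]
```

View pics/w7.png

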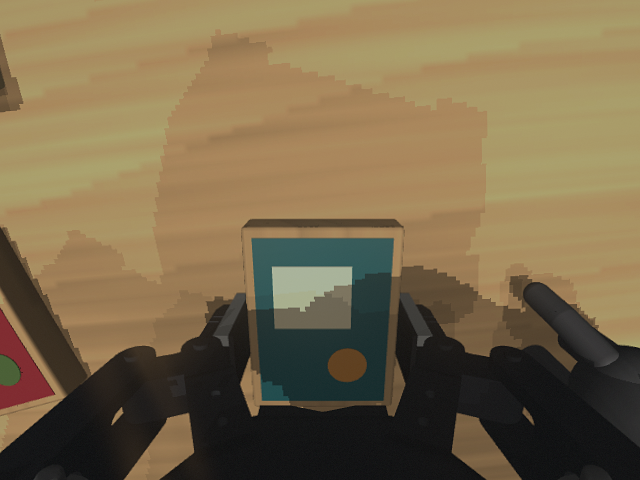

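The teal panel is gripped square at columns 247 to 402, and the fingertips just touch the table at TCP z = -4 mm. Next I plan the placing on plinth 1.

```bash
cat >> h.py <<'E'
PL={1:(.5427,-.1815,.059),2:(.5397,-.0769,.059),3:(.5367,.0278,.059),4:(.5337,.1325,.059)}
PR=Ro.from_euler("xyz",[180,-25,1.7],degrees=True)
def plrot(): return Ro.from_euler("xyz",[0,-25,1.7],degrees=True)
def place(k,off,sx,n):
    "TCP for panel centre sx up slope and n above seated place; off = panel centre in tool frame, mm"
    c=np.array(PL[k])+plrot().apply([sx/1000,0,(8+n)/1000])
    return c-PR.apply(np.array(off)/1000)
RP=(180,-25,1.7)
E
python3 - <<'E'
from h import *
off=(2.4,0,-12)
p,R,_=pose()
s=go(p+[0,0,.13],(180,0,-5.7))
s=go(place(1,off,6,70),RP,s,55)
s=go(place(1,off,3,1),RP,s,30); print(s[0])
E
```

```text
n 3
[0.0001, 0.0, -0.0542] [0.0001, -0.0001, 0.0]
[0.0, 0.0, -0.0542] [0.0001, -0.0001, 0.0]
[0.0, 0.0, -0.0542] [0.0001, -0.0001, 0.0]
n 4
[0.0324, -0.0515, 0.0017] [0.0022, 0.0347, -0.0101]
[0.0337, -0.0504, 0.0057] [0.0022, 0.0347, -0.0101]
[0.0344, -0.0493, 0.0098] [0.0022, 0.0347, -0.0101]
[0.0347, -0.0481, 0.0139] [0.0022, 0.0347, -0.0101]
n 3
[-0.0012, -0.0, 0.0288] [0.0, 0.0, 0.0]
[-0.0012, -0.0, 0.0288] [0.0, 0.0, 0.0]
[-0.0012, -0.0, 0.0288] [0.0, 0.0, 0.0]
[ 0.54451084 -0.18144626  0.05653465]
```

{"method": "move_arm", "body": {"jaw": [255,255,255,255,255,255,255,255,255], "dp": [[0,0,-0.054],[0,0,-0.054],[0,0,-0.054],[0.0324,-0.0515,0.0017],[0.0337,-0.0504,0.0057],[0.0344,-0.0493,0.0098],[0.0347,-0.048,0.014],[0,0,0],[0,0,0]], "rotation": [[0,0,0],[0,0,0],[0,0,0],[0.0022,0.0347,-0.0101],[0.0022,0.0347,-0.0101],[0.0022,0.0347,-0.0101],[0.0022,0.0347,-0.0101],[0,0,0],[0,0,0]]}}

```text
clock: 14.45
position: [0.4904, -0.2163, 0.1164]
tool_rot: [3.13, -0.337, 0.004]
force: [-0.3, -0.5, -0.5]
grip_width: 0.059
```

Run:
```python
from h import *
p,R,s=pose();print(p,s["grip_width"],s["force"],np.degrees(s["tool_rot"]))
s=go(place(1,(2.4,0,-12),3,1),RP,None,25)
cv2.imwrite("pics/w8.png",grab_frame("wrist"))
```

```text
[ 0.49035868 -0.21626171  0.11636537] 0.05899997017321436 [-0.29604568 -0.52844315 -0.53299815] [179.32009017 -19.30248118   0.22530796]
n 4
[0.0098, -0.0111, 0.0231] [0.0017, 0.0079, -0.0019]
[0.0093, -0.0109, 0.0234] [0.0017, 0.0079, -0.0019]
[0.0088, -0.0107, 0.0237] [0.0017, 0.0079, -0.0019]
[0.0083, -0.0105, 0.024] [0.0017, 0.0079, -0.0019]
```

View pics/w8.png

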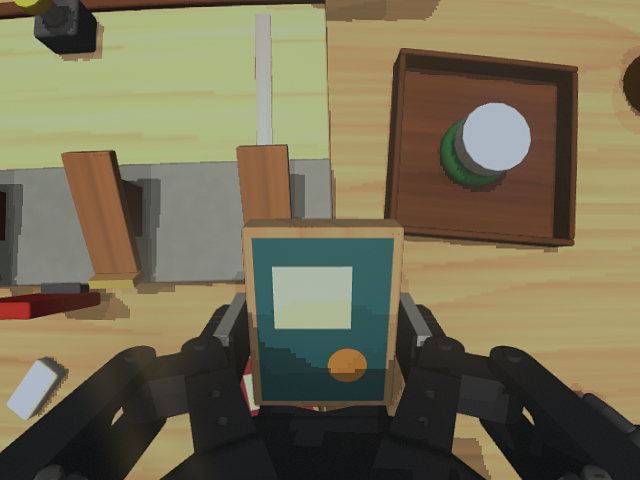

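The panel is still square in the jaws. The arm ended short of the target because it lost part of a row, so I use smaller steps.

Run:
```python
from h import *
s=go(place(1,(2.4,0,-12),5,35),RP,None,25)
s=go(place(1,(2.4,0,-12),3,1),RP,s,12)
```

```text
n 3
[0.0125, -0.0145, 0.0166] [0.0023, 0.0106, -0.0025]
[0.0121, -0.0143, 0.0172] [0.0023, 0.0106, -0.0025]
[0.0116, -0.0141, 0.0177] [0.0023, 0.0106, -0.0025]
n 3
[-0.0008, 0.0, 0.0142] [0.0, 0.0, 0.0]
[-0.0008, 0.0, 0.0142] [0.0, 0.0, 0.0]
[-0.0008, 0.0, 0.0142] [0.0, 0.0, 0.0]
```

{"method": "move_arm", "body": {"jaw": [255,255,255,255,255,255,255,255], "dp": [[0.0125,-0.0145,0.0166],[0.012,-0.0143,0.0172],[0.0116,-0.0141,0.0177],[0,0,0],[-0.0008,0,0.014],[-0.0008,0,0.014],[-0.0008,0,0.01],[0,0,0]], "rotation": [[0.0023,0.0106,-0.0025],[0.0023,0.0106,-0.0025],[0.0023,0.0106,-0.0025],[0,0,0],[0,0,0],[0,0,0],[0,0,0],[0,0,0]]}}

```text
clock: 15.5
position: [0.528, -0.1952, 0.0683]
tool_rot: [3.135, -0.391, 0.025]
force: [-0.4, 1.4, -1.0]
grip_width: 0.0592
```

Run:
```python
from h import *
p,R,s=pose();print(p,s["grip_width"],s["force"],np.degrees(s["tool_rot"]))
s=go(place(1,(2.4,0,-12),3,0),RP,None,25)
```

```text
[ 0.52804829 -0.19516103  0.06828968] 0.059181925099794364 [-0.40077666  1.42630724 -1.00787147] [179.64875005 -22.42887901   1.42101524]
n 2
[0.0069, -0.0084, 0.0114] [0.0013, 0.0071, -0.0007]
[0.0067, -0.0083, 0.0116] [0.0013, 0.0071, -0.0007]
```

Run:
```python
from h import *
p,R,s=pose();print(p,np.round(s["qpos"],3),np.round(s["qd"],3),np.degrees(s["tool_rot"]))
```

```text
[ 0.52804829 -0.19516103  0.06828968] [ 0.716  0.622 -0.512  2.167  1.341  0.162 -2.513] [ 0.006 -0.011 -0.011  0.01   0.028 -0.    -0.032] [179.64875005 -22.42887901   1.42101524]
```

The pose is short because joints 6 and 7 are at their limits with the 25° tilt. I use a tilt of 20° and let the lower edge drop the last few mm.

```bash
cat >> h.py <<'E'
def place(k,off,sx,n,rp):
    c=np.array(PL[k])+plrot().apply([sx/1000,0,(8+n)/1000])
    return c-Ro.from_euler("xyz",rp,degrees=True).apply(np.array(off)/1000)
R20=(180,-20,1.7)
E
python3 - <<'E'
from h import *
s=go(place(1,(2.4,0,-12),5,20,R20),R20,None,10)
s=go(place(1,(2.4,0,-12),4,4.5,R20),R20,s,8)
E
```

```text
n 2
[0.007, -0.0083, -0.0013] [0.0013, -0.0067, -0.0007]
[0.007, -0.0083, -0.0014] [0.0013, -0.0067, -0.0007]
n 2
[0.0002, 0.0, 0.0097] [0.0, 0.0, 0.0]
[0.0002, 0.0, 0.0097] [0.0, 0.0, 0.0]
```

{"method": "move_arm", "body": {"jaw": [255,255,255], "dp": [[0.007,-0.0083,-0.0013],[0.007,-0.0083,-0.0013],[0,0,0]], "rotation": [[0.0013,-0.0067,-0.0007],[0.0013,-0.0067,-0.0007],[0,0,0]]}}

```text
clock: 15.88
position: [0.5377, -0.1811, 0.0749]
tool_rot: [-3.14, -0.351, 0.03]
force: [-0.3, -0.4, -0.5]
grip_width: 0.0589
```

Run:
```python
from h import *
p,R,s=pose();print(p,np.round(s["qpos"],3),np.degrees(s["tool_rot"]))
s=go(place(1,(2.4,0,-12),4,4.5,R20),R20,None,8)
```

```text
[ 0.53771942 -0.18113781  0.07494574] [ 0.768  0.641 -0.639  2.121  1.107  0.285 -2.292] [-179.93381248  -20.10325477    1.69457205]
n 2
[-0.0002, 0.0003, 0.0099] [-0.0002, -0.0003, -0.0]
[-0.0002, 0.0003, 0.0099] [-0.0002, -0.0003, -0.0]
```

{"method": "move_arm", "body": {"jaw": [255,255,255,30,30,30,30], "dp": [[0,0,0.01],[0,0,0.0098],[0,0,0],[0,0,0],[0,0,0],[0,0,0],[0,0,-0.025]], "rotation": [[0,0,0],[0,0,0],[0,0,0],[0,0,0],[0,0,0],[0,0,0],[0,0,0]]}}

```text
clock: 16.75
position: [0.5357, -0.1807, 0.0778]
tool_rot: [-3.14, -0.349, 0.03]
force: [1.2, 0.1, -0.0]
grip_width: 0.0753
```

{"method": "move_arm", "body": {"jaw": [30,30,30], "dp": [[0,0,-0.05],[0,0,-0.05],[0,0,-0.04]], "rotation": [[0,0,0],[0,0,0],[0,0,0]]}}

```text
clock: 17.12
position: [0.497, -0.1825, 0.1848]
tool_rot: [-3.141, -0.35, 0.03]
force: [-0.1, -0.2, 0.8]
grip_width: 0.075
```

Run:
```python
from h import *
p,R,s=pose();print(p,np.round(s["qpos"],3),np.degrees(s["tool_rot"]))
c=calibration("wrist");np.save("w9T.npy",c["T"]);im=grab_frame("wrist");cv2.imwrite("pics/w9.png",im)
print(np.round(w2pix(c,PL[1]+np.array([[0,0,.008]])),1))
```

```text
[ 0.49701169 -0.1824892   0.18481124] [ 1.114  0.477 -1.018  2.127  0.714  0.494 -1.913] [-179.98767587  -20.06813046    1.72357259]
[[322.4 231.9]]
```

View pics/w9.png

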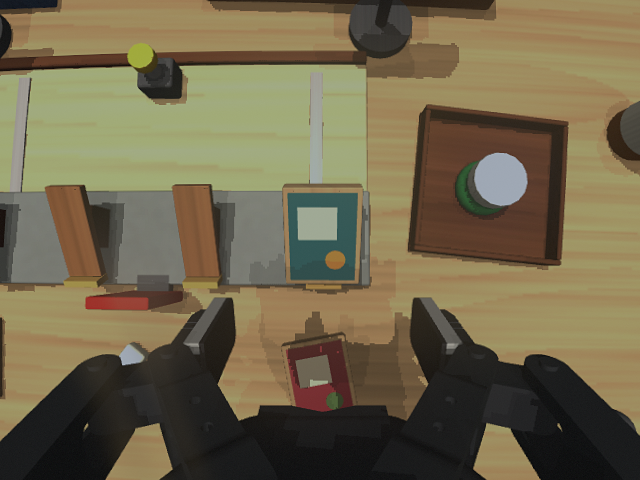

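The teal panel lies flat on plinth 1 with its lower edge at the brass lip, around (322,285). I measure its seat and plan the crimson pick.

```bash
cat >> h.py <<'E'
COL=dict(teal=[((75,60,25),(105,255,255))],crim=[((168,60,30),(180,255,255)),((0,120,30),(6,255,255))],ochre=[((21,135,60),(33,255,255))],olive=[((34,50,25),(80,255,255))])
def cmask(im,n): 
    m=0
    for lo,hi in COL[n]: m=m|mask(im,lo,hi)
    return m
def seat(c,im,k,n):
    "paint rectangle of a panel in plinth k's frame (mm): s,y centre, sizes, angle"
    G=plrot(); o=np.array(PL[k])
    nx=w2pix(c,[o+G.apply([0,0,.016])])[0]; px=np.linalg.norm(w2pix(c,[o+G.apply([.04,.03,.016])])[0]-nx)
    b=blob(cmask(im,n),nx,px*1.05).reshape(-1,1,2)
    u=cv2.undistortPoints(b,c["camera_matrix"],np.array(c["dist"])).reshape(-1,2)
    T=np.array(c["T"]); d=G.inv().apply(np.c_[u,np.ones(len(u))]@T[:3,:3].T); q=G.inv().apply(T[:3,3]-o)
    W=q+d*((.016-q[2])/d[:,2])[:,None]
    print(n,"seat",k,len(b),*rect(W))
def flat(c,im,n,guess):
    b=blob(cmask(im,n),w2pix(c,[guess])[0],np.linalg.norm(w2pix(c,[np.add(guess,[.05,0,0])])[0]-w2pix(c,[guess])[0]));print(n,len(b),*rect(pix2w(c,b,.016)))
E
python3 - <<'E'
from h import *
c=calibration("wrist");c["T"]=np.load("w9T.npy");im=cv2.imread("pics/w9.png")
seat(c,im,1,"teal");flat(c,im,"crim",(.4076,-.183,.016))
s=go((.4065,-.183,.10),(180,0,12.6),None,30,6)
s=go((.4065,-.183,-.002),(180,0,12.6),s,34,6)
E
```

```text
teal seat 1 4120 [1.5 0.3] [71.1 51.6 -0.1]
crim 2412 [ 412.1 -182.1] [62.  51.8 12.2]
n 5
[-0.0288, -0.0007, 0.0127] [0.0022, -0.0223, -0.012]
[-0.0278, -0.0017, 0.0147] [0.0022, -0.0223, -0.012]
[-0.0266, -0.0026, 0.0166] [0.0022, -0.0223, -0.012]
[-0.0252, -0.0034, 0.0185] [0.0022, -0.0223, -0.012]
[-0.0237, -0.0042, 0.0202] [0.0022, -0.0223, -0.012]
n 4
[0.0, -0.0, 0.0319] [0.0, 0.0, 0.0]
[0.0, -0.0, 0.0319] [0.0, 0.0, 0.0]
[0.0, -0.0, 0.0319] [0.0, 0.0, 0.0]
[0.0, -0.0, 0.0319] [0.0, 0.0, 0.0]
```

{"method": "move_arm", "body": {"jaw": [40,40,40,40,40,40], "dp": [[-0.0288,-0.0007,0.0127],[-0.0278,-0.0017,0.0147],[-0.0266,-0.0026,0.0166],[-0.0252,-0.0034,0.0185],[-0.0237,-0.0042,0.02],[0,0,0]], "rotation": [[0.0022,-0.0223,-0.012],[0.0022,-0.0223,-0.012],[0.0022,-0.0223,-0.012],[0.0022,-0.0223,-0.012],[0.0022,-0.0223,-0.012],[0,0,0]]}}

```text
clock: 17.92
position: [0.4065, -0.1819, 0.0958]
tool_rot: [-3.138, 0.002, 0.221]
force: [0.4, -0.2, 1.6]
grip_width: 0.072
```

Run:
```python
from h import *
p,R,s=pose();print(p,np.round(s["qpos"],3),np.degrees(s["tool_rot"]))
s=go((.407,-.183,-.002),(180,0,12.6),None,30,6)
```

```text
[ 0.40654509 -0.18190565  0.09575381] [ 1.001  0.635 -0.943  2.135  0.767  0.761 -1.797] [-1.79818358e+02  1.05044641e-01  1.26694130e+01]
n 4
[0.0001, 0.0005, 0.0305] [-0.0003, 0.0001, 0.0001]
[0.0001, 0.0004, 0.0305] [-0.0003, 0.0001, 0.0001]
[0.0001, 0.0004, 0.0305] [-0.0003, 0.0001, 0.0001]
[0.0001, 0.0004, 0.0305] [-0.0003, 0.0001, 0.0001]
```

{"method": "move_arm", "body": {"jaw": [40,40,40,40,255,255,255,255,255], "dp": [[0,0.0005,0.0305],[0,0.0005,0.0305],[0,0.0005,0.0305],[0,0,0.0305],[0,0,0],[0,0,0],[0,0,0],[0,0,0],[0,0,0]], "rotation": [[0,0,0],[0,0,0],[0,0,0],[0,0,0],[0,0,0],[0,0,0],[0,0,0],[0,0,0],[0,0,0]]}}

```text
clock: 19.05
position: [0.4071, -0.1835, -0.001]
tool_rot: [-3.14, 0.001, 0.22]
force: [0.3, 0.0, -1.0]
grip_width: 0.0592
```

Run:
```python
from h import *
p,R,s=pose();print(p,s["grip_width"],s["force"],np.round(s["qpos"],3),np.degrees(s["tool_rot"]))
off=(0.5,0,-8-p[2]*0-2)
s=go(p+[0,0,.14],(180,0,12.6),None,36)
s=go(place(2,off,5,50,R20),R20,s,30,5)
s=go(place(2,off,4,20,R20),R20,s,30,5)
```

```text
[ 0.40706579 -0.18351914 -0.0009561 ] 0.0591638355070044 [ 0.27878239  0.01088642 -0.99351826] [ 0.858  0.791 -0.749  2.169  1.031  0.598 -2.016] [-1.79907353e+02  3.85222371e-02  1.26325385e+01]
n 4
[-0.0, -0.0001, -0.0437] [-0.0001, 0.0001, 0.0]
[-0.0, -0.0001, -0.0437] [-0.0001, 0.0001, 0.0]
[-0.0, -0.0, -0.0437] [-0.0001, 0.0001, 0.0]
[-0.0, -0.0, -0.0437] [-0.0001, 0.0001, 0.0]
n 6
[0.0283, -0.0163, 0.0073] [-0.0018, 0.0185, 0.01]
[0.0273, -0.0172, 0.0088] [-0.0018, 0.0185, 0.01]
[0.0262, -0.0181, 0.0103] [-0.0018, 0.0185, 0.01]
[0.025, -0.019, 0.0116] [-0.0018, 0.0185, 0.01]
[0.0237, -0.0198, 0.0129] [-0.0018, 0.0185, 0.01]
[0.0223, -0.0206, 0.0142] [-0.0018, 0.0185, 0.01]
n 2
[0.001, -0.0, 0.0187] [0.0, 0.0, 0.0]
[0.001, -0.0, 0.0187] [0.0, 0.0, 0.0]
```

{"method": "move_arm", "body": {"jaw": [255,255,255,255,255,255,255,255,255,255], "dp": [[0,0,-0.0437],[0,0,-0.0437],[0,0,-0.0437],[0,0,-0.0437],[0.0283,-0.0163,0.0073],[0.0273,-0.0172,0.0088],[0.0262,-0.018,0.0103],[0.025,-0.019,0.0116],[0.0237,-0.0198,0.013],[0.0223,-0.0206,0.0142]], "rotation": [[0,0,0],[0,0,0],[0,0,0],[0,0,0],[-0.0018,0.0185,0.01],[-0.0018,0.0185,0.01],[-0.0018,0.0185,0.01],[-0.0018,0.0185,0.01],[-0.0018,0.0185,0.01],[-0.0018,0.0185,0.01]]}}

```text
clock: 20.3
position: [0.5167, -0.0832, 0.1035]
tool_rot: [3.14, -0.329, 0.039]
force: [-0.1, 0.9, -1.8]
grip_width: 0.0587
```

Run:
```python
from h import *
p,R,s=pose();print(p,s["grip_width"],np.round(s["qpos"],3),np.degrees(s["tool_rot"]))
off=(0.5,0,-9.5)
s=go(place(2,off,4,20,R20),R20,None,20,5)
s=go(place(2,off,4,4,R20),R20,s,10,5)
```

```text
[ 0.51667626 -0.08317241  0.10350552] 0.05872329741919061 [ 0.535  0.514 -0.591  2.216  1.05   0.289 -2.468] [179.91076315 -18.86389961   2.21602646]
n 2
[0.0052, -0.0034, 0.0193] [-0.0002, 0.0032, 0.0014]
[0.005, -0.0035, 0.0193] [-0.0002, 0.0032, 0.0014]
n 2
[0.0009, -0.0, 0.01] [0.0, 0.0, 0.0]
[0.0009, -0.0, 0.01] [0.0, 0.0, 0.0]
```

{"method": "move_arm", "body": {"jaw": [255,255,255,255], "dp": [[0.0052,-0.0034,0.0193],[0.005,-0.0035,0.0193],[0,0,0],[0,0,0]], "rotation": [[-0.0002,0.0032,0.0014],[-0.0002,0.0032,0.0014],[0,0,0],[0,0,0]]}}

```text
clock: 20.8
position: [0.536, -0.0785, 0.0813]
tool_rot: [-3.14, -0.342, 0.032]
force: [-0.1, 0.1, -0.4]
grip_width: 0.0588
```

Run:
```python
from h import *
p,R,s=pose();print(p,s["grip_width"],np.round(s["qpos"],3),np.degrees(s["tool_rot"]))
off=(0.5,0,-9.5)
s=go(place(2,off,4,4,R20),R20,None,10,5)
```

```text
[ 0.53599184 -0.07850227  0.08127677] 0.058778125007851255 [ 0.322  0.541 -0.34   2.203  1.068  0.161 -2.519] [-179.91150143  -19.60830237    1.81261816]
n 2
[-0.0009, -0.0009, 0.0121] [-0.0004, 0.0011, 0.0003]
[-0.001, -0.0009, 0.0121] [-0.0004, 0.0011, 0.0003]
```

Run:
```python
from h import *
R=(180,-17.5,4)
s=go(place(2,(0.5,0,-9.5),4,14,R),R,None,10,5)
s=go(place(2,(0.5,0,-9.5),4,5.7,R),R,s,10,5)
```

```text
n 1
[-0.0036, -0.002, 0.0118] [0.0034, -0.0117, -0.0115]
n 1
[0.0014, 0.0002, 0.0103] [0.0, 0.0, 0.0]
```

{"method": "move_arm", "body": {"jaw": [255,255,255,255,255], "dp": [[-0.0018,-0.001,0.004],[-0.0018,-0.001,0.0078],[0,0,0],[0.0014,0,0.01],[0,0,0]], "rotation": [[0.0017,-0.006,-0.0057],[0.0017,-0.0057,-0.0057],[0,0,0],[0,0,0],[0,0,0]]}}

```text
clock: 21.42
position: [0.5398, -0.077, 0.0635]
tool_rot: [3.141, -0.305, 0.069]
force: [-0.4, 0.1, -1.4]
grip_width: 0.0589
```

Run:
```python
from h import *
p,R,s=pose();print(p,s["grip_width"],s["force"],np.round(s["qpos"],3),np.degrees(s["tool_rot"]))
R=(180,-17.5,4)
s=go(place(2,(0.5,0,-9.5),4,5.7,R),R,None,10,5)
```

```text
[ 0.53979632 -0.07696017  0.06349424] 0.05886775252941853 [-0.38137127  0.07753293 -1.35110559] [ 0.369  0.594 -0.405  2.167  1.036  0.214 -2.437] [179.95152766 -17.46333332   3.97213766]
n 1
[0.0003, -0.0002, -0.0004] [0.0003, 0.0002, -0.0001]
```

{"method": "move_arm", "body": {"jaw": [30,30,30,30,30,30,30], "dp": [[0,0,0],[0,0,0],[0,0,0],[0,0,-0.025],[0,0,-0.04],[0,0,-0.04],[0,0,-0.04]], "rotation": [[0,0,0],[0,0,0],[0,0,0],[0,0,0],[0,0,0],[0,0,0],[0,0,0]]}}

```text
clock: 22.3
position: [0.5046, -0.0794, 0.1754]
tool_rot: [3.141, -0.305, 0.069]
force: [-0.0, -1.2, -0.6]
grip_width: 0.0753
```

Run:
```python
from h import *
p,R,s=pose();print(p,np.round(s["qpos"],3),np.degrees(s["tool_rot"]))
c=calibration("wrist");im=grab_frame("wrist");cv2.imwrite("pics/w10.png",im)
seat(c,im,2,"crim");seat(c,im,1,"teal")
for y in(-8,172):
  print(y);go((.413,.1695,.12),(180,0,3+y),None,35,6)
```

```text
[ 0.50457613 -0.07938121  0.17539243] [ 0.733  0.4   -0.82   2.164  0.639  0.462 -2.047] [179.94981094 -17.45431896   3.97412428]
crim seat 2 4552 [-10.    6.9] [90.3 67.6  2.1]
teal seat 1 4224 [ 1.3 -0.1] [71.8 51.7 -0.2]
-8
n 8
[-0.0138, -0.0398, 0.0051] [-0.0009, -0.0122, 0.0062]
[-0.0144, -0.0396, 0.0055] [-0.0009, -0.0122, 0.0062]
[-0.0149, -0.0393, 0.006] [-0.0009, -0.0122, 0.0062]
[-0.0154, -0.039, 0.0065] [-0.0009, -0.0122, 0.0062]
[-0.0159, -0.0387, 0.0069] [-0.0009, -0.0122, 0.0062]
[-0.0164, -0.0384, 0.0075] [-0.0009, -0.0122, 0.0062]
[-0.0169, -0.0381, 0.008] [-0.0009, -0.0122, 0.0062]
[-0.0173, -0.0378, 0.0086] [-0.0009, -0.0122, 0.0062]
172
n 29
[-0.0038, -0.011, 0.0014] [0.005, -0.0004, -0.0324]
[-0.0027, -0.0113, 0.0016] [0.005, -0.0004, -0.0324]
[-0.0015, -0.0115, 0.0018] [0.005, -0.0004, -0.0324]
[-0.0003, -0.0115, 0.0019] [0.005, -0.0004, -0.0324]
[0.0008, -0.0115, 0.0021] [0.005, -0.0004, -0.0324]
[0.002, -0.0113, 0.0023] [0.005, -0.0004, -0.0324]
[0.0031, -0.011, 0.0025] [0.005, -0.0004, -0.0324]
[0.0042, -0.0106, 0.0026] [0.005, -0.0004, -0.0324]
[0.0053, -0.01
[... 360 characters left out ...]
38, 0.0035] [0.005, -0.0004, -0.0324]
[0.0108, -0.0027, 0.0036] [0.005, -0.0004, -0.0324]
[0.011, -0.0015, 0.0036] [0.005, -0.0004, -0.0324]
[0.0111, -0.0003, 0.0036] [0.005, -0.0004, -0.0324]
[0.0111, 0.0009, 0.0036] [0.005, -0.0004, -0.0324]
[0.011, 0.0021, 0.0035] [0.005, -0.0004, -0.0324]
[0.0107, 0.0032, 0.0035] [0.005, -0.0004, -0.0324]
[0.0103, 0.0043, 0.0034] [0.005, -0.0004, -0.0324]
[0.0098, 0.0054, 0.0033] [0.005, -0.0004, -0.0324]
[0.0092, 0.0064, 0.0032] [0.005, -0.0004, -0.0324]
[0.0085, 0.0074, 0.0031] [0.005, -0.0004, -0.0324]
[0.0077, 0.0083, 0.003] [0.005, -0.0004, -0.0324]
[0.0069, 0.0091, 0.0028] [0.005, -0.0004, -0.0324]
[0.0059, 0.0098, 0.0027] [0.005, -0.0004, -0.0324]
```

Run:
```python
from h import *
im=cv2.imread("pics/w10.png")
cv2.imwrite("pics/w10c.png",im[100:400,60:560])
s=go((.43,.1695,.17),(180,0,2.7),None,42,6)
```

```text
n 7
[-0.0102, -0.0453, -0.0018] [-0.0, -0.014, 0.001]
[-0.0104, -0.0452, -0.0013] [-0.0, -0.014, 0.001]
[-0.0106, -0.0452, -0.0009] [-0.0, -0.014, 0.001]
[-0.0108, -0.0452, -0.0004] [-0.0, -0.014, 0.001]
[-0.0109, -0.0451, 0.0001] [-0.0, -0.014, 0.001]
[-0.0111, -0.0451, 0.0005] [-0.0, -0.014, 0.001]
[-0.0112, -0.0451, 0.001] [-0.0, -0.014, 0.001]
```

View pics/w10c.png

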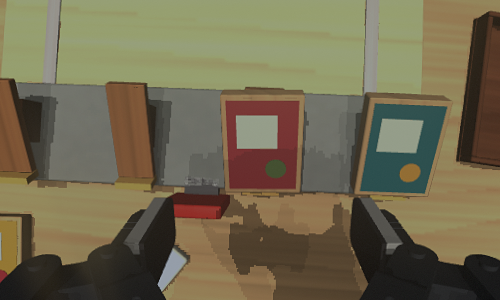

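Run:
```python
from h import *
import h
im=cv2.imread("pics/w10.png");c=calibration("wrist")
im2=im.copy(); im2[:,:282]=0   # hide the red plate
seat(c,im2,2,"crim")
o=np.array(PL[2]);G=plrot()
for lab,q in (("top edge seated",(40,0,16)),("low edge",(-40,0,16)),("strip end",(40,0,0)),("lip top",(-40,0,8))): print(lab,np.round(w2pix(c,[o+G.apply(np.array(q)/1000)])[0],1))
hsv=cv2.cvtColor(im,cv2.COLOR_BGR2HSV); print([(y,*hsv[y,322].tolist()) for y in range(182,200)]); print([(y,*hsv[y,322].tolist()) for y in range(284,304)])
```

```text
crim seat 2 4480 [-8.9  2.1] [90.1 59.1  2.2]
top edge seated [322.9 195.9]
low edge [319.3 292.7]
strip end [323.1 189.9]
lip top [319.5 287.5]
[(182, 36, 77, 159), (183, 35, 77, 158), (184, 36, 79, 159), (185, 35, 77, 158), (186, 33, 79, 152), (187, 28, 84, 122), (188, 15, 124, 80), (189, 16, 110, 88), (190, 18, 103, 104), (191, 18, 105, 107), (192, 18, 107, 110), (193, 17, 107, 107), (194, 18, 107, 119), (195, 18, 110, 149), (196, 18, 109, 148), (197, 17, 112, 148), (198, 17, 111, 149), (199, 18, 112, 148)]
[(284, 0, 150, 104), (285, 0, 148, 105), (286, 0, 148, 105), (287, 0, 147, 104), (288, 4, 140, 109), (289, 12, 124, 121), (290, 17, 114, 130), (291, 16, 117, 120), (292, 18, 138, 120), (293, 19, 147, 147), (294, 19, 146, 145), (295, 18, 132, 114), (296, 15, 108, 78), (297, 17, 109, 117), (298, 18, 110, 150), (299, 18, 113, 147), (300, 18, 114, 147), (301, 18, 111, 147), (302, 18, 111, 145), (303, 19, 109, 147)]
```

Crimson is seated on plinth 2: face edges at rows 194.5 and 291, where 195.9 and 292.7 were predicted, so it is about 1 mm up the slope. Next is ochre, with a half turn of the wrist to keep joint 7 off its limit.

{"method": "move_arm", "body": {"jaw": [40,40,40,40,40,40,40,40,40,40], "dp": [[-0.0102,-0.0453,-0.0018],[-0.0104,-0.0452,-0.0013],[-0.0106,-0.0452,-0.0009],[-0.0108,-0.0452,-0.0004],[-0.011,-0.0451,0],[-0.011,-0.0451,0.0005],[-0.011,-0.0451,0.001],[0,0,0],[0,0,0],[0,0,0]], "rotation": [[0,-0.014,0.001],[0,-0.014,0.001],[0,-0.014,0.001],[0,-0.014,0.001],[0,-0.014,0.001],[0,-0.014,0.001],[0,-0.014,0.001],[0,0,-0.04],[0,0,-0.05],[0,0,-0.05]]}}

```text
clock: 23.6
position: [0.4303, 0.1696, 0.1668]
tool_rot: [-3.138, 0.001, 0.493]
force: [0.9, 0.3, -0.4]
grip_width: 0.0721
```

{"method": "move_arm", "body": {"jaw": [40,40,40,40,40,40,40,40,40,40], "dp": [[0,0,0],[0,0,0],[0,0,0],[0,0,0],[0,0,0],[0,0,0],[0,0,0],[0,0,0],[0,0,0],[0,0,0]], "rotation": [[0,0,-0.05],[0,0,-0.05],[0,0,-0.05],[0,0,-0.05],[0,0,-0.05],[0,0,-0.05],[0,0,-0.05],[0,0,-0.05],[0,0,-0.05],[0,0,-0.05]]}}

```text
clock: 24.85
position: [0.4304, 0.1694, 0.1668]
tool_rot: [-3.14, -0.003, 2.063]
force: [-0.1, -0.9, 0.1]
grip_width: 0.0719
```

Run:
```python
from h import *
p,R,s=pose();print(p,np.round(s["qpos"],3),np.degrees(s["tool_rot"]))
c=calibration("wrist");im=grab_frame("wrist");cv2.imwrite("pics/w11.png",im);print(np.round(c["T"],3).tolist());flat(c,im,"ochre",(.4109,.1695,.016))
s=go((.411,.1695,.06),(180,0,182.7),None,40,8.5)
```

```text
[0.43039257 0.16939966 0.16676743] [ 0.43   0.706 -1.315  2.035  0.799  1.06  -0.783] [-179.91094505   -0.18234301  118.19409769]
[[0.882, 0.452, 0.132, 0.397], [0.471, -0.846, -0.248, 0.232], [-0.001, 0.281, -0.96, 0.31], [0.0, 0.0, 0.0, 1.0]]
ochre 1799 [410.3 174.1] [70.  41.1  3.1]
n 8
[0.0014, -0.0026, 0.0167] [0.0, -0.0002, -0.0445]
[0.0018, -0.0024, 0.0167] [0.0, -0.0002, -0.0445]
[0.0021, -0.0021, 0.0167] [0.0, -0.0002, -0.0445]
[0.0024, -0.0018, 0.0167] [0.0, -0.0002, -0.0445]
[0.0026, -0.0014, 0.0167] [0.0, -0.0002, -0.0445]
[0.0028, -0.0011, 0.0167] [0.0, -0.0002, -0.0445]
[0.0029, -0.0007, 0.0167] [0.0, -0.0002, -0.0445]
[0.003, -0.0002, 0.0167] [0.0, -0.0002, -0.0445]
```

{"method": "move_arm", "body": {"jaw": [40,40,40,40,40,40,40,40], "dp": [[0.0014,-0.0026,0.0167],[0.0018,-0.0024,0.0167],[0.002,-0.002,0.0167],[0.0024,-0.0018,0.0167],[0.0026,-0.0014,0.0167],[0.0028,-0.001,0.0167],[0.003,-0.0007,0.0167],[0.003,0,0.0167]], "rotation": [[0,0,-0.0447],[0,0,-0.0447],[0,0,-0.0447],[0,0,-0.0447],[0,0,-0.0447],[0,0,-0.0447],[0,0,-0.0447],[0,0,-0.0447]]}}

```text
clock: 25.9
position: [0.4109, 0.1702, 0.0595]
tool_rot: [3.139, -0.003, -3.1]
force: [-0.4, -1.0, -0.0]
grip_width: 0.0721
```

Run:
```python
from h import *
p,R,s=pose();print(p,np.round(s["qpos"],3),np.degrees(s["tool_rot"]))
s=go((.411,.1695,-.0015),(180,0,183),None,25,8.5)
```

```text
[0.41090976 0.17023972 0.05945575] [ 0.388  0.983 -1.333  2.146  1.15   1.084  0.033] [ 1.79876618e+02 -1.78218398e-01 -1.77619857e+02]
n 3
[-0.0001, -0.0004, 0.0254] [0.0002, -0.0003, -0.0011]
[-0.0001, -0.0003, 0.0254] [0.0002, -0.0003, -0.0011]
[-0.0, -0.0003, 0.0254] [0.0002, -0.0003, -0.0011]
```

{"method": "move_arm", "body": {"jaw": [40,40,40,255,255,255,255,255], "dp": [[0,-0.0004,0.0254],[0,-0.0004,0.0254],[0,0,0.0254],[0,0,0],[0,0,0],[0,0,0],[0,0,0],[0,0,0]], "rotation": [[0,0,-0.0011],[0,0,-0.0011],[0,0,-0.0011],[0,0,0],[0,0,0],[0,0,0],[0,0,0],[0,0,0]]}}

```text
clock: 26.9
position: [0.411, 0.1698, -0.0008]
tool_rot: [3.139, -0.003, -3.092]
force: [0.5, 0.2, -0.8]
grip_width: 0.0593
```

```bash
cat >> h.py <<'E'
# flipped grasp: yaw 181.7, tool x points down the slope; tilt t
def RF(t): return (180,t,181.7)
E
python3 - <<'E'
from h import *
p,R,s=pose();print(p,s["grip_width"],s["force"],np.round(s["qpos"],3),np.degrees(s["tool_rot"]))
print(Ro.from_euler("xyz",RF(20),degrees=True).apply([0,0,1]), "want",PR.apply([0,0,1]))
off=(0.,0,-9)
s=go(p+[0,0,.14],(180,0,183),None,36)
s=go(place(3,off,5,45,RF(20)),RF(20),s,30,5)
E
```

```text
[ 0.410982    0.16981538 -0.00078139] 0.059345970110681726 [ 0.53361691  0.18139124 -0.77135809] [ 0.337  1.075 -1.23   2.161  1.295  1.034 -0.039] [ 1.79860711e+02 -1.50742134e-01 -1.77142495e+02]
[ 0.34186961  0.01014645 -0.93969262] want [ 0.42243225  0.0125375  -0.90630779]
n 4
[0.0001, 0.0001, -0.0437] [0.0002, -0.0002, -0.0002]
[0.0001, 0.0001, -0.0437] [0.0002, -0.0002, -0.0002]
[0.0001, 0.0001, -0.0437] [0.0002, -0.0002, -0.0002]
[0.0, 0.0, -0.0437] [0.0002, -0.0002, -0.0002]
n 7
[-0.0185, -0.0264, 0.0069] [0.0002, -0.0159, 0.001]
[-0.0182, -0.0264, 0.0078] [0.0002, -0.0159, 0.001]
[-0.0178, -0.0263, 0.0087] [0.0002, -0.0159, 0.001]
[-0.0175, -0.0263, 0.0096] [0.0002, -0.0159, 0.001]
[-0.0171, -0.0262, 0.0105] [0.0002, -0.0159, 0.001]
[-0.0166, -0.0261, 0.0113] [0.0002, -0.0159, 0.001]
[-0.0161, -0.0261, 0.0122] [0.0002, -0.0159, 0.001]
```

{"method": "move_arm", "body": {"jaw": [255,255,255,255,255,255,255,255,255,255], "dp": [[0,0,-0.0437],[0,0,-0.0437],[0,0,-0.0437],[0,0,-0.0437],[-0.0185,-0.0264,0.0069],[-0.0182,-0.0264,0.0078],[-0.0178,-0.0263,0.0087],[-0.0175,-0.0263,0.0096],[-0.017,-0.0262,0.0105],[-0.0166,-0.026,0.0113]], "rotation": [[0,0,0],[0,0,0],[0,0,0],[0,0,0],[0,-0.016,0.001],[0,-0.016,0.001],[0,-0.016,0.001],[0,-0.016,0.001],[0,-0.016,0.001],[0,-0.016,0.001]]}}

```text
clock: 28.15
position: [0.5065, 0.0467, 0.1052]
tool_rot: [3.136, 0.3, -3.112]
force: [0.8, -0.0, -1.3]
grip_width: 0.0594
```

Run:
```python
from h import *
p,R,s=pose();print(p,s["grip_width"],s["force"],np.round(s["qpos"],3),np.degrees(s["tool_rot"]))
off=(0.,0,-9)
s=go(place(3,off,5,25,RF(23)),RF(23),None,20,5)
s=go(place(3,off,3.5,3,RF(23)),RF(23),s,10,5)
```

```text
[0.50645778 0.04672167 0.10518015] 0.05936121172016746 [ 0.77646525 -0.01748577 -1.33752803] [ 0.709  0.853 -1.343  2.213  1.398  0.935  0.138] [ 179.69781922   17.2031146  -178.28611294]
n 2
[-0.01, -0.0125, 0.0177] [0.0009, -0.0161, -0.0]
[-0.0091, -0.0124, 0.0182] [0.0009, -0.0161, -0.0]
n 3
[0.0003, 0.0, 0.0092] [0.0, 0.0, 0.0]
[0.0003, 0.0, 0.0092] [0.0, 0.0, 0.0]
[0.0003, 0.0, 0.0092] [0.0, 0.0, 0.0]
```

{"method": "move_arm", "body": {"jaw": [255,255,255,255,255,255,255,255], "dp": [[-0.0067,-0.0083,0.0118],[-0.0065,-0.0083,0.012],[-0.006,-0.0083,0.012],[0,0,0],[0.0003,0,0.0092],[0.0003,0,0.0092],[0.0003,0,0.008],[0,0,0]], "rotation": [[0.0006,-0.0107,0],[0.0006,-0.0107,0],[0.0006,-0.0107,0],[0,0,0],[0,0,0],[0,0,0],[0,0,0],[0,0,0]]}}

```text
clock: 29.15
position: [0.538, 0.0288, 0.0628]
tool_rot: [3.141, 0.399, -3.112]
force: [0.0, -0.5, -0.9]
grip_width: 0.0592
```

Run:
```python
from h import *
p,R,s=pose();print(p,s["grip_width"],s["force"],np.round(s["qpos"],3),np.degrees(s["tool_rot"]))
off=(0.,0,-9)
s=go(place(3,off,3.5,2,RF(23)),RF(23),None,10,5)
```

```text
[0.53795957 0.02880155 0.06283384] 0.059161910784756765 [ 0.03653784 -0.51752855 -0.91311219] [ 0.689  0.941 -1.246  2.237  1.685  0.915 -0.016] [ 179.98578124   22.83818051 -178.30003317]
n 1
[-0.0006, -0.0012, 0.0024] [0.0001, -0.0009, -0.0]
```

Close enough, so I make the last correction, release and retreat.

{"method": "move_arm", "body": {"jaw": [255,255,30,30,30,30,30,30,30], "dp": [[-0.0006,-0.0012,0.0024],[0,0,0],[0,0,0],[0,0,0],[0,0,0],[0,0,-0.025],[0,0,-0.04],[0,0,-0.04],[0,0,-0.04]], "rotation": [[0,0,0],[0,0,0],[0,0,0],[0,0,0],[0,0,0],[0,0,0],[0,0,0],[0,0,0],[0,0,0]]}}

```text
clock: 30.28
position: [0.4936, 0.0266, 0.1694]
tool_rot: [3.142, 0.399, -3.112]
force: [0.7, -0.2, 0.3]
grip_width: 0.0756
```

Run:
```python
from h import *
p,R,s=pose();print(p,np.round(s["qpos"],3),np.degrees(s["tool_rot"]))
c=calibration("top");im=grab_frame("top");cv2.imwrite("pics/top1.png",im)
seat(c,im,3,"ochre")
s=go((.43,.30,.17),(180,0,170),None,38,6)
s=go((.4372,.335,.06),(180,0,158.2),s,38,6)
```

```text
[0.49360643 0.026573   0.16936066] [ 0.859  0.681 -1.446  2.276  1.34   0.843  0.171] [ 179.99672368   22.86754026 -178.27750568]Traceback (most recent call last):
  File "<stdin>", line 4, in <module>
  File "h.py", line 58, in seat
    u=cv2.undistortPoints(b,c["camera_matrix"],np.array(c["dist"])).reshape(-1,2)
      ~~~~~~~~~~~~~~~~~~~^^^^^^^^^^^^^^^^^^^^^^^^^^^^^^^^^^^^^^^^^^
cv2.error: OpenCV(4.12.0) /io/opencv/modules/calib3d/src/undistort.dispatch.cpp:347: error: (-215:Assertion failed) CV_IS_MAT(_src) && CV_IS_MAT(_dst) && (_src->rows == 1 || _src->cols == 1) && (_dst->rows == 1 || _dst->cols == 1) && _src->cols + _src->rows - 1 == _dst->rows + _dst->cols - 1 && (CV_MAT_TYPE(_src->type) == CV_32FC2 || CV_MAT_TYPE(_src->type) == CV_64FC2) && (CV_MAT_TYPE(_dst->type) == CV_32FC2 || CV_MAT_TYPE(_dst->type) == CV_64FC2) in function 'cvUndistortPointsInternal'
```

Run:
```python
from h import *
s=go((.43,.30,.17),(180,0,168),None,38,6)
s=go((.4372,.335,.07),(180,0,158.2),s,38,6)
c=calibration("scene");im=grab_frame("scene");cv2.imwrite("pics/sc1.png",im);seat(c,im,3,"ochre")
```

```text
n 8
[0.008, 0.0429, -0.0031] [0.0019, 0.0159, 0.0095]
[0.0094, 0.0426, -0.0029] [0.0019, 0.0159, 0.0095]
[0.0108, 0.0423, -0.0026] [0.0019, 0.0159, 0.0095]
[0.0122, 0.042, -0.0023] [0.0019, 0.0159, 0.0095]
[0.0135, 0.0416, -0.0019] [0.0019, 0.0159, 0.0095]
[0.0149, 0.0411, -0.0014] [0.0019, 0.0159, 0.0095]
[0.0161, 0.0407, -0.0009] [0.0019, 0.0159, 0.0095]
[0.0174, 0.0402, -0.0003] [0.0019, 0.0159, 0.0095]
n 3
[0.0001, 0.0149, 0.0417] [0.0, -0.0, 0.0181]
[0.0009, 0.0149, 0.0417] [0.0, -0.0, 0.0181]
[0.0018, 0.0148, 0.0417] [0.0, -0.0, 0.0181]
ochre seat 3 3 [-19.2   3.2] [ 53.4   5.  -37.4]
```

{"method": "move_arm", "body": {"jaw": [40,40,40,40,40,40,40,40,40,40], "dp": [[0.008,0.0429,-0.003],[0.0094,0.0426,-0.003],[0.0108,0.0423,-0.0026],[0.0122,0.042,-0.0023],[0.0135,0.0416,-0.002],[0.0149,0.041,-0.0014],[0.016,0.0407,-0.001],[0.0174,0.04,0],[0,0.0149,0.0417],[0.001,0.0149,0.0417]], "rotation": [[0.0019,0.0159,0.0095],[0.0019,0.0159,0.0095],[0.0019,0.0159,0.0095],[0.0019,0.0159,0.0095],[0.0019,0.0159,0.0095],[0.0019,0.0159,0.0095],[0.0019,0.0159,0.0095],[0.0019,0.0159,0.0095],[0,0,0.018],[0,0,0.018]]}}

```text
clock: 31.62
position: [0.4363, 0.3229, 0.0982]
tool_rot: [-3.141, -0.002, 2.815]
force: [0.1, 0.1, 0.1]
grip_width: 0.0721
```

Run:
```python
from h import *
p,R,s=pose();print(p,np.round(s["qpos"],3),np.degrees(s["tool_rot"]))
c=calibration("wrist");im=grab_frame("wrist");cv2.imwrite("pics/w12.png",im);flat(c,im,"olive",(.4372,.335,.016))
c=calibration("top");im=grab_frame("top");cv2.imwrite("pics/top2.png",im);seat(c,im,2,"crim");seat(c,im,1,"teal")
s=go((.4372,.335,-.0015),(180,0,158.2),None,32,6)
seat(c,im,3,"ochre")
```

```text
[0.43632491 0.32286268 0.09821891] [ 0.04   0.912 -1.213  1.885  0.979  1.101 -0.332] [-1.79951659e+02 -1.03254785e-01  1.61269024e+02]
olive 5742 [437.6 334.9] [ 71.6  51.8 -21.7]Traceback (most recent call last):
  File "<stdin>", line 4, in <module>
  File "h.py", line 58, in seat
    u=cv2.undistortPoints(b,c["camera_matrix"],np.array(c["dist"])).reshape(-1,2)
      ~~~~~~~~~~~~~~~~~~~^^^^^^^^^^^^^^^^^^^^^^^^^^^^^^^^^^^^^^^^^^
cv2.error: OpenCV(4.12.0) /io/opencv/modules/calib3d/src/undistort.dispatch.cpp:347: error: (-215:Assertion failed) CV_IS_MAT(_src) && CV_IS_MAT(_dst) && (_src->rows == 1 || _src->cols == 1) && (_dst->rows == 1 || _dst->cols == 1) && _src->cols + _src->rows - 1 == _dst->rows + _dst->cols - 1 && (CV_MAT_TYPE(_src->type) == CV_32FC2 || CV_MAT_TYPE(_src->type) == CV_64FC2) && (CV_MAT_TYPE(_dst->type) == CV_32FC2 || CV_MAT_TYPE(_dst->type) == CV_64FC2) in function 'cvUndistortPointsInternal'
```

Run:
```python
from h import *
s=go((.4374,.335,-.0015),(180,0,158.3),None,32,6)
```

```text
n 4
[0.0004, 0.0041, 0.0307] [-0.0003, -0.0003, 0.0043]
[0.0005, 0.004, 0.0307] [-0.0003, -0.0003, 0.0043]
[0.0006, 0.004, 0.0307] [-0.0003, -0.0003, 0.0043]
[0.0007, 0.004, 0.0307] [-0.0003, -0.0003, 0.0043]
```

{"method": "move_arm", "body": {"jaw": [40,40,40,40,255,255,255,255,255], "dp": [[0.001,0.008,0.0307],[0.0012,0.008,0.0307],[0,0,0.0307],[0,0,0.0307],[0,0,0],[0,0,0],[0,0,0],[0,0,0],[0,0,0]], "rotation": [[0,0,0.0086],[0,0,0.0086],[0,0,0],[0,0,0],[0,0,0],[0,0,0],[0,0,0],[0,0,0],[0,0,0]]}}

```text
clock: 32.85
position: [0.4388, 0.3352, 0.002]
tool_rot: [3.141, -0.002, 2.762]
force: [-0.3, 0.7, 0.4]
grip_width: 0.059
```

Run:
```python
from h import *
p,R,s=pose();print(p,s["grip_width"],s["force"],np.round(s["qpos"],3),np.degrees(s["tool_rot"]))
print("off x",R.inv().apply(np.array([.4376,.335,.008])-p)*1000)
off=(0.,0,-9)
s=go(p+[0,0,.14],(180,0,158.3),None,36)
s=go(place(4,off,5,50,RF(23)),RF(23),s,34,5)
```

```text
[0.43876845 0.33519578 0.00198027] 0.0590305155278173 [-0.28159882  0.70678205  0.42188443] [-0.05   1.04  -1.078  1.891  1.135  0.991 -0.481] [ 1.79994214e+02 -1.08951070e-01  1.58263994e+02]
off x [ 1.02431546 -0.61396343 -6.01785362]
n 4
[0.0001, 0.0, -0.0437] [0.0, -0.0002, -0.0001]
[0.0001, 0.0, -0.0437] [0.0, -0.0002, -0.0001]
[0.0, 0.0, -0.0437] [0.0, -0.0002, -0.0001]
[0.0, 0.0, -0.0437] [0.0, -0.0002, -0.0001]
n 7
[-0.0264, -0.0285, 0.0065] [-0.0037, -0.018, -0.0183]
[-0.0243, -0.0301, 0.0076] [-0.0037, -0.018, -0.0183]
[-0.0221, -0.0315, 0.0086] [-0.0037, -0.018, -0.0183]
[-0.0198, -0.0328, 0.0094] [-0.0037, -0.018, -0.0183]
[-0.0173, -0.034, 0.01] [-0.0037, -0.018, -0.0183]
[-0.0147, -0.035, 0.0105] [-0.0037, -0.018, -0.0183]
[-0.0121, -0.0359, 0.0109] [-0.0037, -0.018, -0.0183]
```

{"method": "move_arm", "body": {"jaw": [255,255,255,255,255,255,255,255,255,255], "dp": [[0,0,-0.0437],[0,0,-0.0437],[0,0,-0.0437],[0,0,-0.0437],[-0.0264,-0.0285,0.0065],[-0.0243,-0.03,0.0076],[-0.022,-0.0315,0.0086],[-0.0198,-0.0328,0.0094],[-0.0173,-0.034,0.01],[-0.0147,-0.035,0.0105]], "rotation": [[0,0,0],[0,0,0],[0,0,0],[0,0,0],[-0.0037,-0.018,-0.0183],[-0.0037,-0.018,-0.0183],[-0.0037,-0.018,-0.0183],[-0.0037,-0.018,-0.0183],[-0.0037,-0.018,-0.0183],[-0.0037,-0.018,-0.0183]]}}

```text
clock: 34.1
position: [0.5061, 0.1602, 0.1101]
tool_rot: [3.131, 0.344, 3.111]
force: [1.5, 0.7, -0.7]
grip_width: 0.059
```

Run:
```python
from h import *
p,R,s=pose();print(p,s["grip_width"],s["force"],np.round(s["qpos"],3),np.degrees(s["tool_rot"]))
off=(1.,-.6,-6)
s=go(place(4,off,5,25,RF(23)),RF(23),None,20,5)
s=go(place(4,off,3.5,4,RF(23)),RF(23),s,10,5)
```

```text
[0.50611267 0.16024662 0.1101344 ] 0.05900664381326585 [ 1.54200718  0.69790335 -0.7055059 ] [ 0.348  0.757 -1.19   2.18   1.398  0.9   -0.181] [179.40534465  19.73367349 178.25658689]
n 3
[-0.0053, -0.0112, 0.0125] [-0.0012, -0.006, -0.006]
[-0.0049, -0.0114, 0.0126] [-0.0012, -0.006, -0.006]
[-0.0044, -0.0115, 0.0126] [-0.0012, -0.006, -0.006]
n 3
[0.0003, -0.0, 0.0088] [0.0, 0.0, 0.0]
[0.0003, -0.0, 0.0088] [0.0, 0.0, 0.0]
[0.0003, -0.0, 0.0088] [0.0, 0.0, 0.0]
```

{"method": "move_arm", "body": {"jaw": [255,255,255,255,255,255,255,255], "dp": [[-0.0053,-0.0112,0.0125],[-0.0049,-0.0114,0.0125],[-0.0044,-0.0115,0.0125],[0,0,0],[0.0003,0,0.0088],[0.0003,0,0.0088],[0.0003,0,0.0088],[0,0,0]], "rotation": [[-0.0012,-0.006,-0.006],[-0.0012,-0.006,-0.006],[-0.0012,-0.006,-0.006],[0,0,0],[0,0,0],[0,0,0],[0,0,0],[0,0,0]]}}

```text
clock: 35.1
position: [0.5345, 0.1341, 0.0656]
tool_rot: [3.141, 0.398, -3.114]
force: [0.0, 0.7, -0.6]
grip_width: 0.0586
```

Run:
```python
from h import *
p,R,s=pose();print(p,s["grip_width"],s["force"],np.round(s["qpos"],3),np.degrees(s["tool_rot"]))
cv2.imwrite("pics/w13.png",grab_frame("wrist"))
s=go(place(4,(1.,-.6,-6),3.5,2.5,RF(23)),RF(23),None,10,5)
```

```text
[0.53452139 0.13409958 0.06556956] 0.05858290615649168 [ 0.02135734  0.68037314 -0.60864718] [ 0.361  0.846 -1.104  2.2    1.632  0.87  -0.232] [ 179.97286348   22.8243767  -178.43193808]
n 1
[-0.0008, -0.0012, 0.0017] [-0.0001, -0.0009, -0.0007]
```

{"method": "move_arm", "body": {"jaw": [255,255,30,30,30,30,30,30,30], "dp": [[-0.0008,-0.0012,0.0017],[0,0,0],[0,0,0],[0,0,0],[0,0,0],[0,0,-0.025],[0,0,-0.04],[0,0,-0.04],[0,0,-0.04]], "rotation": [[0,0,0],[0,0,0],[0,0,0],[0,0,0],[0,0,0],[0,0,0],[0,0,0],[0,0,0],[0,0,0]]}}

```text
clock: 36.28
position: [0.4902, 0.1319, 0.1729]
tool_rot: [3.142, 0.399, -3.114]
force: [-0.1, -0.7, 0.8]
grip_width: 0.075
```

Run:
```python
from h import *
p,R,s=pose();print(p,np.round(s["qpos"],3),np.degrees(s["tool_rot"]))
cv2.imwrite("pics/w14.png",grab_frame("wrist"))
# next: retreat and stand before the plate, tool down, closed, yaw 181.7->keep
s=go((.40,-.0265,.20),(180,0,181.7),None,38,6)
```

```text
[0.49018109 0.13189706 0.17288451] [ 0.504  0.59  -1.295  2.235  1.287  0.828 -0.03 ] [ 179.99770763   22.87524521 -178.39555353]
n 5
[0.0194, -0.0391, -0.0148] [-0.0, 0.0256, -0.0]
[0.0205, -0.0391, -0.0132] [-0.0, 0.0256, -0.0]
[0.0215, -0.0391, -0.0115] [-0.0, 0.0256, -0.0]
[0.0223, -0.0391, -0.0098] [-0.0, 0.0256, -0.0]
[0.0231, -0.0391, -0.0079] [-0.0, 0.0256, -0.0]
```

View pics/w14.png

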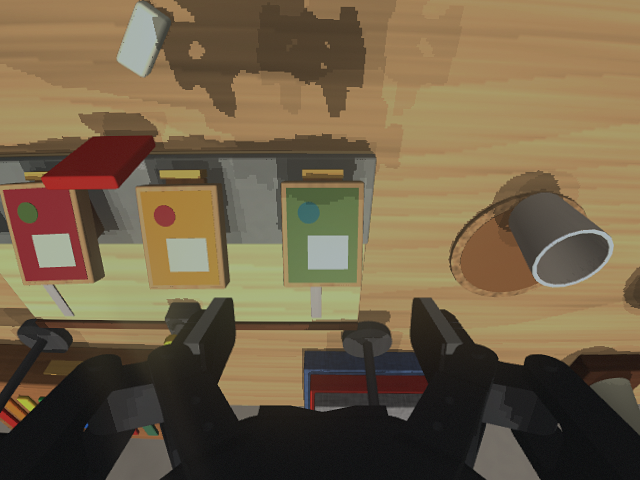

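Crimson, ochre and olive look flat, with the lips clear in front of them. The cup may have shifted on the mat (rim at (572,258)). I check both numerically.

Run:
```python
from h import *
c=calibration("wrist");im=cv2.imread("pics/w14.png")
im[:,:125]=0
seat(c,im,3,"ochre");seat(c,im,4,"olive")
for n,f,y in(("rim",(572,258),.071),): print(n,pix2w(c,f,y))
m=grab_frame("top");cv2.imwrite("pics/top3.png",m);cv2.imwrite("pics/top3c.png",cv2.resize(m[150:300,170:500],None,fx=2.4,fy=2.4))
ct=calibration("top");print("mat centre px, cup rim px expected",w2pix(ct,[[.598,.336,.006],[.598,.336,.071]]))
```

```text
ochre seat 3 240 [-3.1  6.9] [87.8 29.2  5.7]
olive seat 4 5257 [10.1 -8.8] [85.5 80.6 -0.1]
rim [[0.54972155 0.33902494 0.071     ]]
mat centre px, cup rim px expected [[204.61080823 203.3214689 ]
 [199.143716   197.42654598]]
```

View pics/top3c.png

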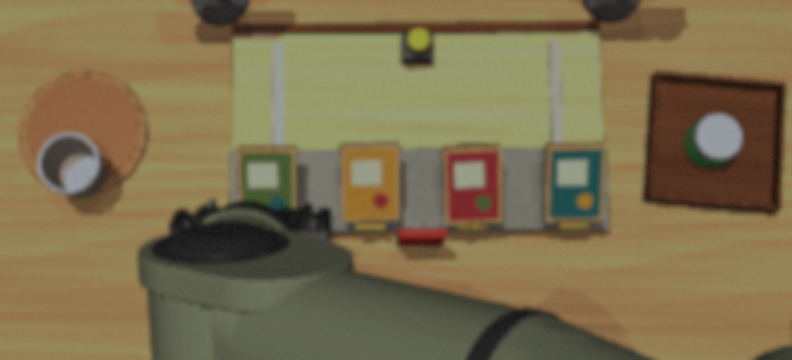

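The cup has been knocked to the front of the mat: its rim is at crop (71,163). The panels and the jar look right. I compute the seats from the panel corners read in w14 and plan the cup regrasp.

```bash
cat >> h.py <<'E'
def slope(c,px,k):
    "pixels on panel top faces -> plinth k frame, mm"
    G=plrot();o=np.array(PL[k]);u=cv2.undistortPoints(np.array(px,float).reshape(-1,1,2),c["camera_matrix"],np.array(c["dist"])).reshape(-1,2)
    T=np.array(c["T"]); d=G.inv().apply(np.c_[u,np.ones(len(u))]@T[:3,:3].T); q=G.inv().apply(T[:3,3]-o)
    return (q+d*((.016-q[2])/d[:,2])[:,None])[:,:2]*1000
E
python3 - <<'E'
from h import *
c=calibration("wrist")
for k,p in((3,[(138,187),(218,185),(228,286),(146,288)]),(4,[(282,183),(364,182),(363,285),(283,286)])):
    w=slope(c,p,k);print(k,np.round(w,1).tolist(),w.mean(0))
ct=calibration("top");print(pix2w(ct,(170+71/2.4,150+163/2.4),.071))
s=go((.5505,.3385,.14),(180,0,181),None,38,6)
s=go((.5505,.3385,.034),(180,0,181),s,36,6)
E
```

```text
3 [[-33.9, -28.8], [-34.8, 30.0], [42.7, 31.7], [44.5, -33.2]] [ 4.62208117 -0.07606638]
4 [[-36.0, -28.7], [-36.6, 30.0], [41.9, 31.3], [42.6, -30.4]] [2.95315388 0.5601384 ]
[[0.54651981 0.33196327 0.071     ]]
n 6
[-0.0097, 0.0426, 0.0119] [0.0001, 0.0214, 0.0006]
[-0.0104, 0.0427, 0.0112] [0.0001, 0.0214, 0.0006]
[-0.0111, 0.0427, 0.0105] [0.0001, 0.0214, 0.0006]
[-0.0117, 0.0427, 0.0097] [0.0001, 0.0214, 0.0006]
[-0.0123, 0.0427, 0.0089] [0.0001, 0.0214, 0.0006]
[-0.0127, 0.0428, 0.0081] [0.0001, 0.0214, 0.0006]
n 3
[-0.0, -0.0, 0.0442] [0.0, 0.0, 0.0]
[-0.0, -0.0, 0.0442] [0.0, 0.0, 0.0]
[-0.0, -0.0, 0.0442] [0.0, 0.0, 0.0]
```

{"method": "move_arm", "body": {"jaw": [0,0,0,0,0,0,0], "dp": [[-0.0097,0.0426,0.0119],[-0.0104,0.0427,0.0112],[-0.011,0.0427,0.0105],[-0.0117,0.0427,0.0097],[-0.0123,0.0427,0.0089],[-0.0127,0.0428,0.008],[0,0,0]], "rotation": [[0,0.0214,0.0006],[0,0.0214,0.0006],[0,0.0214,0.0006],[0,0.0214,0.0006],[0,0.0214,0.0006],[0,0.0214,0.0006],[0,0,0]]}}

```text
clock: 37.25
position: [0.5501, 0.3403, 0.1358]
tool_rot: [3.139, -0.007, -3.124]
force: [-0.7, -0.8, 1.0]
grip_width: 0.0853
```

Run:
```python
from h import *
p,R,s=pose();print(p,np.round(s["qpos"],3),np.degrees(s["tool_rot"]))
c=calibration("wrist");im=grab_frame("wrist");cv2.imwrite("pics/w15.png",im)
print("expected rim",np.round(w2pix(c,[[.55+.032*np.cos(a),.338+.032*np.sin(a),.071] for a in np.arange(0,6.2,1.5708)]),0).tolist())
g=cv2.cvtColor(im,cv2.COLOR_BGR2HSV); m=cv2.inRange(g,np.array((0,0,110)),np.array((180,60,255)))
m[:, :225]=0;m[:,415:]=0;b=np.argwhere(m)[:,::-1].astype(np.float32)
n,l,st,ce=cv2.connectedComponentsWithStats(m)
for i in range(1,n):
    if st[i][4]>150: print(st[i].tolist(),ce[i])
```

```text
[0.55012525 0.34026358 0.13581943] [ 0.03   0.966 -1.193  1.577  0.925  1.258  0.266] [ 179.84396464   -0.40212459 -179.0131396 ]
expected rim [[319.0, 305.0], [370.0, 260.0], [320.0, 209.0], [268.0, 258.0]]
[271, 209, 95, 48, 2550] [318.19921569 232.25490196]
[267, 248, 100, 57, 829] [316.960193  283.1411339]
```

View pics/w15.png

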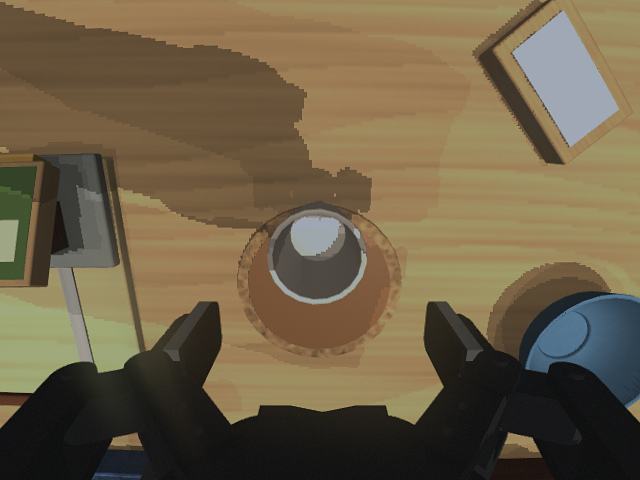

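The cup's rim fits (0.550, 0.337), and it is upright near the mat's front edge. I regrasp it and shift it 47 mm away from the robot.

{"method": "move_arm", "body": {"jaw": [0,0,0,0,255,255,255,255,255,255], "dp": [[0,-0.004,0.0322],[0,0,0.0322],[0,0,0.0322],[0,0,0.0322],[0,0,0],[0,0,0],[0,0,0],[0,0,0],[0,0,0],[0,0,-0.03]], "rotation": [[0,0,0],[0,0,0],[0,0,0],[0,0,0],[0,0,0],[0,0,0],[0,0,0],[0,0,0],[0,0,0],[0,0,0]]}}

```text
clock: 38.55
position: [0.5494, 0.3346, 0.0584]
tool_rot: [3.14, -0.006, -3.125]
force: [-0.1, 0.3, -1.9]
grip_width: 0.0625
```

Run:
```python
from h import *
p,R,s=pose();print(p,s["grip_width"],s["force"])
s=go((.598,.3365,p[2]),(180,0,181),None,20,6)
```

```text
[0.54938604 0.3346004  0.05843208] 0.062460603713508124 [-0.13164043  0.25412304 -1.9199097 ]
n 3
[-0.0203, 0.0005, -0.0001] [0.0001, -0.0006, -0.0001]
[-0.0203, 0.0004, -0.0001] [0.0001, -0.0006, -0.0001]
[-0.0203, 0.0004, -0.0] [0.0001, -0.0006, -0.0001]
```

{"method": "move_arm", "body": {"jaw": [255,255,255,255,255,0,0,0,0,0], "dp": [[-0.0203,0.0005,0],[-0.0203,0.0005,0],[-0.0203,0.0005,0],[0,0,0.02],[0,0,0.0105],[0,0,0],[0,0,0],[0,0,0],[0,0,-0.05],[0,0,-0.06]], "rotation": [[0,0,0],[0,0,0],[0,0,0],[0,0,0],[0,0,0],[0,0,0],[0,0,0],[0,0,0],[0,0,0],[0,0,0]]}}

```text
clock: 39.8
position: [0.5985, 0.3367, 0.1226]
tool_rot: [3.14, -0.005, -3.125]
force: [0.0, -1.2, 0.5]
grip_width: 0.0853
```

Run:
```python
from h import *
p,R,s=pose();print(p,s["grip_width"],s["force"],np.round(s["qpos"],2))
s=go((.43,.12,.22),(180,0,181.7),None,42,6)
s=go((.42,-.0275,.10),(180,0,181.7),s,42,6)
```

```text
[0.59848219 0.33674715 0.12263968] 0.08533306788230413 [ 0.03006137 -1.2244697   0.47373401] [ 0.02  1.02 -1.16  1.47  0.94  1.28  0.35]
n 7
[0.0308, -0.0382, -0.0173] [0.0001, -0.0002, -0.0006]
[0.0309, -0.0381, -0.0173] [0.0001, -0.0002, -0.0006]
[0.0309, -0.0381, -0.0173] [0.0001, -0.0002, -0.0006]
[0.031, -0.038, -0.0173] [0.0001, -0.0002, -0.0006]
[0.0311, -0.038, -0.0173] [0.0001, -0.0002, -0.0006]
[0.0311, -0.0379, -0.0174] [0.0001, -0.0002, -0.0006]
[0.0312, -0.0378, -0.0174] [0.0001, -0.0002, -0.0006]
n 5
[0.0036, -0.0368, 0.03] [0.0, 0.0, 0.0]
[0.0036, -0.0368, 0.03] [0.0, 0.0, 0.0]
[0.0036, -0.0368, 0.03] [0.0, 0.0, 0.0]
[0.0036, -0.0368, 0.03] [0.0, 0.0, 0.0]
[0.0036, -0.0368, 0.03] [0.0, 0.0, 0.0]
```

{"method": "move_arm", "body": {"jaw": [255,255,255,255,255,255,255], "dp": [[0.0308,-0.0382,-0.0173],[0.0309,-0.0381,-0.0173],[0.031,-0.038,-0.0173],[0.031,-0.038,-0.0173],[0.031,-0.038,-0.0173],[0.031,-0.038,-0.0174],[0.031,-0.038,-0.0174]], "rotation": [[0,0,-0.0006],[0,0,-0.0006],[0,0,-0.0006],[0,0,-0.0006],[0,0,-0.0006],[0,0,-0.0006],[0,0,-0.0006]]}}

```text
clock: 40.67
position: [0.4298, 0.119, 0.2196]
tool_rot: [3.139, -0.004, -3.112]
force: [0.6, 0.2, -0.4]
grip_width: -0.0001
```

{"method": "move_arm", "body": {"jaw": [255,255,255,255,255,255], "dp": [[0.0036,-0.0368,0.03],[0.0036,-0.0368,0.03],[0.0036,-0.0368,0.03],[0.0036,-0.0368,0.03],[0.0036,-0.0368,0.03],[0,0,0]], "rotation": [[0,0,0],[0,0,0],[0,0,0],[0,0,0],[0,0,0],[0,0,0]]}}

```text
clock: 41.42
position: [0.4192, -0.029, 0.0979]
tool_rot: [3.139, -0.006, -3.114]
force: [-0.1, 1.1, 1.1]
grip_width: -0.0002
```

Run:
```python
from h import *
p,R,s=pose();print(p,s["grip_width"],s["force"],np.round(s["qpos"],2),np.degrees(s["tool_rot"]))
c=calibration("wrist");cw=grab_frame("wrist");cv2.imwrite("pics/w16.png",cw)
ct=calibration("top");m=grab_frame("top");cv2.imwrite("pics/top4.png",m)
# cup rim: bright ring
b=blob(mask(m,(0,0,60),(180,60,255)),w2pix(ct,[[.598,.336,.071]])[0],20)
print("cup",pix2w(ct,b.mean(0),.071),len(b))
b=blob(mask(m,(0,0,110),(180,45,255)),w2pix(ct,[[.597,-.3365,.047]])[0],16);print("jar",pix2w(ct,b.mean(0),.047),len(b))
b=blob(mask(m,(26,130,100),(36,255,255)),w2pix(ct,[[.690,-.0205,.064]])[0],8);print("pin",pix2w(ct,b.mean(0),.064))
for k,n in((1,"teal"),(2,"crim"),(3,"ochre"),(4,"olive")):
  try: seat(ct,m,k,n)
  except Exception: print(n,"hidden")
s=go((.45,-.0277,.048),(180,0,181.7),None,30,6)
```

```text
[ 0.41922256 -0.02900628  0.09785721] -0.0001825800011072354 [-0.07937634  1.05423674  1.08053508] [ 0.86  0.8  -1.29  2.18  0.98  0.97  0.57] [ 179.87338915   -0.36977942 -178.44276765]
cup [[0.59517311 0.33546952 0.071     ]] 528
jar [[ 0.59487443 -0.33598904  0.047     ]] 288
pin [[ 0.6886952  -0.02079108  0.064     ]]
teal seat 1 246 [-0.3 -0.4] [66.4 46.3  1.8]
crim seat 2 40 [ 30.6 -12. ] [29.8 12.5 65.2]
ochre seat 3 21 [-43.7   1.7] [19.7  5.1 89.4]
olive seat 4 382 [10.1  0.3] [85.7 46.4 -1.2]
n 2
[-0.0186, -0.0011, 0.032] [0.0005, -0.0006, -0.0]
[-0.0186, -0.0011, 0.0321] [0.0005, -0.0006, -0.0]
```

{"method": "move_arm", "body": {"jaw": [255,255,255,255,255], "dp": [[-0.0186,-0.001,0.03],[-0.0186,-0.001,0.03],[-0.01,0,0],[-0.01,0,0],[0,0,0]], "rotation": [[0,0,0],[0,0,0],[0,0,0],[0,0,0],[0,0,0]]}}

```text
clock: 42.15
position: [0.4662, -0.027, 0.0517]
tool_rot: [3.139, -0.003, -3.112]
force: [-2.5, 1.5, 2.8]
grip_width: -0.0002
```

{"method": "move_arm", "body": {"jaw": [255,255,255,255,255,255], "dp": [[-0.006,0,0],[-0.006,0,0],[-0.006,0,0],[-0.006,0,0],[-0.006,0,0],[0,0,0]], "rotation": [[0,0,0],[0,0,0],[0,0,0],[0,0,0],[0,0,0],[0,0,0]]}}

```text
clock: 42.9
position: [0.4896, -0.0267, 0.0512]
tool_rot: [3.139, -0.004, -3.112]
force: [-3.3, 0.5, 3.0]
grip_width: 0.0002
```

{"method": "move_arm", "body": {"jaw": [255,255,255,255,255,255,255,255,255], "dp": [[-0.006,0,0],[-0.006,0,0],[-0.006,0,0],[-0.006,0,0],[-0.006,0,0],[-0.006,0,0],[-0.006,0,0],[-0.006,0,0],[-0.006,0,0]], "rotation": [[0,0,0],[0,0,0],[0,0,0],[0,0,0],[0,0,0],[0,0,0],[0,0,0],[0,0,0],[0,0,0]]}}

```text
clock: 44.02
position: [0.532, -0.0256, 0.0508]
tool_rot: [3.14, -0.006, -3.112]
force: [-16.0, -1.2, 11.9]
grip_width: 0.0002
```

{"method": "move_arm", "body": {"jaw": [255,255,255,255], "dp": [[-0.004,0,0],[-0.004,0,0],[-0.004,0,0],[0,0,0]], "rotation": [[0,0,0],[0,0,0],[0,0,0],[0,0,0]]}}

```text
clock: 44.52
position: [0.5427, -0.0253, 0.0508]
tool_rot: [3.139, -0.003, -3.112]
force: [-0.9, 0.1, -0.9]
grip_width: 0.0003
```

The force rose to 16 N and fell to about 0, so the detent has probably clicked. I back off, rise and check.

{"method": "move_arm", "body": {"jaw": [255,255,255,255,255,255,255,255], "dp": [[0.02,0,0],[0.03,0,0],[0.05,0,0],[0,0,-0.05],[0,0,-0.05],[0,0,-0.05],[0,0,-0.04],[0,0,0]], "rotation": [[0,0,0],[0,0,0],[0,0,0],[0,0,0],[0,0,0],[0,0,0],[0,0,0],[0,0,0]]}}

```text
clock: 45.52
position: [0.4641, -0.028, 0.2046]
tool_rot: [3.14, -0.001, -3.113]
force: [-0.6, 0.9, -0.6]
grip_width: -0.0001
```

Run:
```python
from h import *
p,R,s=pose();print(p,s["force"],np.degrees(s["tool_rot"]))
c=calibration("wrist");cw=grab_frame("wrist");cv2.imwrite("pics/w17.png",cw)
D=np.array([.08*np.cos(.0297),.08*np.sin(.0297),0])
G=plrot()
for k in PL: print(k,np.round(w2pix(c,[np.array(PL[k])+D+G.apply([a,b,.016]) for a,b in((.04,.03),(.04,-.03),(-.04,-.03),(-.04,.03))]),0).tolist())
s=go((.690,-.0205,.20),(180,0,181.7),None,40,6)
s=go((.690,-.0205,.075),(180,0,181.7),s,32,6)
```

```text
[ 0.46411953 -0.02804519  0.20462079] [-0.56886966  0.88882159 -0.57332579] [ 1.79923991e+02 -3.62514159e-02 -1.78338823e+02]
1 [[188.0, 428.0], [126.0, 426.0], [130.0, 340.0], [192.0, 340.0]]
2 [[300.0, 429.0], [236.0, 428.0], [238.0, 341.0], [301.0, 341.0]]
3 [[413.0, 428.0], [349.0, 429.0], [348.0, 341.0], [411.0, 340.0]]
4 [[523.0, 425.0], [461.0, 427.0], [457.0, 340.0], [518.0, 339.0]]
n 6
[-0.0472, 0.0003, 0.0006] [0.0001, -0.0001, -0.0]
[-0.0472, 0.0003, 0.0006] [0.0001, -0.0001, -0.0]
[-0.0472, 0.0002, 0.0006] [0.0001, -0.0001, -0.0]
[-0.0472, 0.0002, 0.0006] [0.0001, -0.0001, -0.0]
[-0.0472, 0.0002, 0.0007] [0.0001, -0.0001, -0.0]
[-0.0472, 0.0002, 0.0007] [0.0001, -0.0001, -0.0]
n 4
[0.0, -0.0, 0.0391] [0.0, 0.0, 0.0]
[0.0, -0.0, 0.0391] [0.0, 0.0, 0.0]
[0.0, -0.0, 0.0391] [0.0, 0.0, 0.0]
[0.0, -0.0, 0.0391] [0.0, 0.0, 0.0]
```

View pics/w17.png

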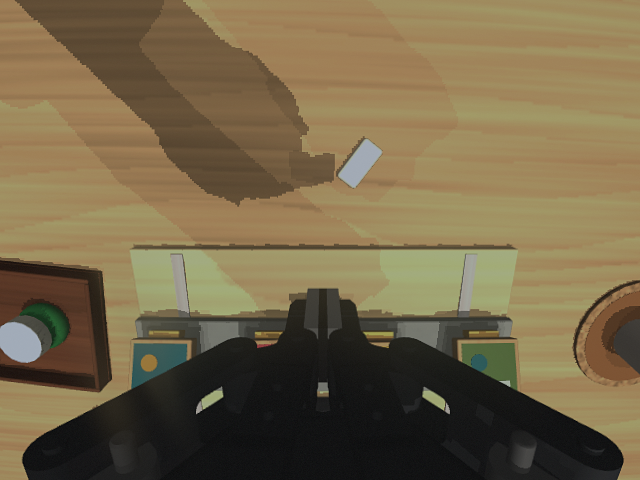

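The carriage stays at the back: the track shows in front of it, and the teal panel's lower edge is at row 339 where 340 was predicted. Now the pin.

{"method": "move_arm", "body": {"jaw": [255,255,255,255,255,255,255], "dp": [[-0.0472,0,0],[-0.0472,0,0],[-0.0472,0,0.001],[-0.0472,0,0.001],[-0.0472,0,0.001],[-0.0472,0,0.001],[0,0,0]], "rotation": [[0,0,0],[0,0,0],[0,0,0],[0,0,0],[0,0,0],[0,0,0],[0,0,0]]}}

```text
clock: 46.45
position: [0.6907, -0.0204, 0.1966]
tool_rot: [3.139, -0.006, -3.112]
force: [-0.7, 0.7, -0.9]
grip_width: -0.0002
```

Run:
```python
from h import *
p,R,s=pose();print(p,s["force"],np.round(s["qpos"],2))
ct=calibration("top");m=grab_frame("top");cv2.imwrite("pics/top5.png",m)
s=go((.690,-.0205,.08),(180,0,181.7),None,32,6)
```

```text
[ 0.69065647 -0.02043996  0.1965849 ] [-0.70564164  0.72974501 -0.9417192 ] [ 0.56  0.95 -1.21  1.4   0.88  1.39  0.96]
n 4
[-0.0003, -0.0001, 0.0365] [0.0002, -0.0005, 0.0]
[-0.0003, -0.0001, 0.0365] [0.0002, -0.0005, 0.0]
[-0.0002, -0.0001, 0.0365] [0.0002, -0.0005, 0.0]
[-0.0002, -0.0, 0.0365] [0.0002, -0.0005, 0.0]
```

{"method": "move_arm", "body": {"jaw": [255,255,255,255,255,255,255,255], "dp": [[0,0,0.0365],[0,0,0.0365],[0,0,0.0365],[0,0,0.0365],[0,0,0.008],[0,0,0.008],[0,0,0.004],[0,0,0]], "rotation": [[0,0,0],[0,0,0],[0,0,0],[0,0,0],[0,0,0],[0,0,0],[0,0,0],[0,0,0]]}}

```text
clock: 47.5
position: [0.6894, -0.0208, 0.0663]
tool_rot: [3.139, -0.004, -3.112]
force: [0.1, -0.1, 0.8]
grip_width: 0.0001
```

{"method": "move_arm", "body": {"jaw": [255,255,255,255], "dp": [[0,0,0.005],[0,0,0.005],[0,0,0.004],[0,0,0]], "rotation": [[0,0,0],[0,0,0],[0,0,0],[0,0,0]]}}

```text
clock: 48.0
position: [0.6891, -0.0209, 0.0546]
tool_rot: [3.139, -0.004, -3.112]
force: [0.2, -0.5, 0.2]
grip_width: -0.0004
```

{"method": "move_arm", "body": {"jaw": [255,255,255], "dp": [[0,0,0.004],[0,0,0.003],[0,0,0]], "rotation": [[0,0,0],[0,0,0],[0,0,0]]}}

```text
clock: 48.38
position: [0.6892, -0.0208, 0.0491]
tool_rot: [3.139, -0.004, -3.112]
force: [-0.5, -0.1, 4.5]
grip_width: -0.0003
```

Run:
```python
from h import *
for i in range(3):
    p,R,s=pose();print(p,s["force"])
    m=grab_frame("scene")
c=calibration("scene");u=w2pix(c,[[.69,-.0205,.064],p]);print(u)
x,y=u[0].astype(int);cv2.imwrite("pics/sc2.png",cv2.resize(m[y-60:y+60,x-80:x+80],None,fx=5,fy=5,interpolation=cv2.INTER_CUBIC))
b=blob(mask(m,(24,120,90),(36,255,255)),u[0],25);print(len(b),b.mean(0) if len(b) else 0)
```

```text
[ 0.68922149 -0.02079931  0.04912033] [-0.50025437 -0.13793775  4.48897541]
[ 0.68921209 -0.02081131  0.0491967 ] [ 0.43720794 -0.26851465  4.36277631]
[ 0.68923073 -0.02084969  0.04925733] [ 0.59744863 -0.46633977  4.03708747]
[[334.57772774 292.22212619]
 [334.09172578 295.54906023]]
6 [336.66666 298.66666]
```

{"method": "move_arm", "body": {"jaw": [255,255,255], "dp": [[0,0,0.003],[0,0,0.003],[0,0,0]], "rotation": [[0,0,0],[0,0,0],[0,0,0]]}}

```text
clock: 48.9
position: [0.6896, -0.0207, 0.0477]
tool_rot: [3.14, -0.002, -3.112]
force: [-14.6, -4.5, 47.5]
grip_width: -0.0001
```

That is the bottom stop: 47 N at z = 0.0477, the full 16 mm. I rise and verify.

{"method": "move_arm", "body": {"jaw": [255,255,255,255,255,255,255,255,255,255], "dp": [[0,0,-0.02],[0,0,-0.04],[0,0,-0.05],[0,0,-0.05],[0,0,-0.05],[0.045,0,-0.02],[0.045,0,-0.02],[0.05,0,0],[0.05,0,0],[0.05,0,0]], "rotation": [[0,0,0],[0,0,0],[0,0,0],[0,0,0],[0,0,0],[0,0,0],[0,0,0],[0,0,0],[0,0,0],[0,0,0]]}}

```text
clock: 50.15
position: [0.4964, -0.0271, 0.2448]
tool_rot: [3.139, -0.005, -3.112]
force: [0.8, 0.4, 1.0]
grip_width: 0.0001
```

Run:
```python
from h import *
p,R,s=pose();print(p,s["force"])
m0=cv2.imread("pics/scene0.png");m=grab_frame("scene");cv2.imwrite("pics/sc3.png",m)
c=calibration("scene")
for z in(.064,.052): print(z,w2pix(c,[[.690,-.0205,z]]))
for im in(m0,m):
    b=blob(mask(im,(22,140,90),(36,255,255)),w2pix(c,[[.690,-.0205,.06]])[0],9);print(len(b),b.mean(0),b.min(0))
ct=calibration("top");t=grab_frame("top");cv2.imwrite("pics/top6.png",t)
a=m[200:340,220:420];cv2.imwrite("pics/fin.png",np.vstack([cv2.resize(a,(700,300)),cv2.resize(t[150:300,170:500],(700,300))]))
```

```text
[ 0.49638772 -0.02708139  0.24482461] [0.82934803 0.4138467  0.98806794]
0.064 [[334.57772774 292.22212619]]
0.052 [[334.40936456 295.07295886]]
65 [333.98462 293.12308] [330. 289.]
69 [333.94202 296.029  ] [330. 292.]
```

View pics/fin.png

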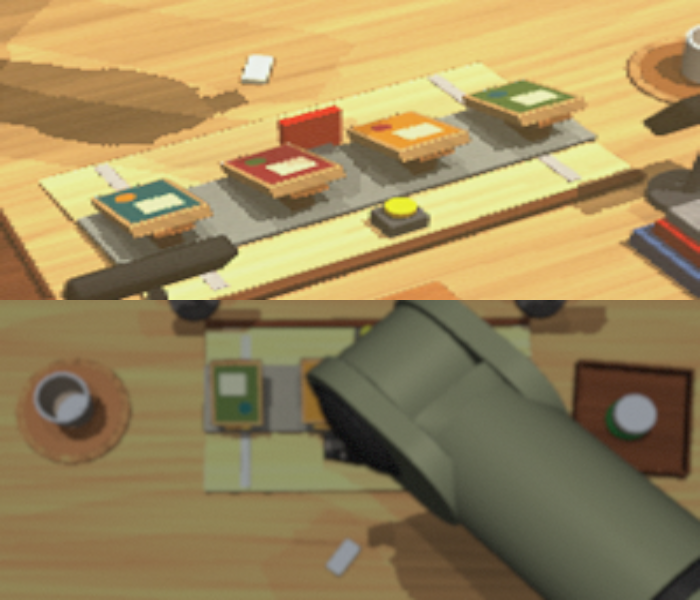

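The pin dropped 2.9 px, which is what 12 mm down predicts. All four panels lie flat on the retracted carriage, the cup is in the middle of the mat and the jar is in the tray. Handing in.

Run:
```python
from h import *
print(workorder.job_done())
```

```text
the job is handed in; nothing more can be done
None
```

The job is done and handed in at about 50 s on the robot clock. No verdict was reported.

**What I did**
- **Cup and jar:** the cup went onto the cork mat and the jar into the tray. The cup was later knocked about 48 mm off the middle of the mat, so I picked it up again and re-centred it.
- **Panels:** all four were there. Teal is on plinth 1, crimson on 2, ochre on 3 and olive on 4.
- **Carriage and pin:** I pushed the carriage until it clicked and pressed the lock pin to its bottom stop.

**Last checks**
- **Seats, measured before the push:** 1 to 5 mm up the slope, within about 1 mm of the middle line, and square to about 2°. The middle-line offset of crimson was not measured cleanly.
- **After the push:** the final picture shows all four panels flat. Only the teal panel's lower edge was compared with its prediction (row 339, predicted 340), which also shows the carriage staying back at about 80 mm.
- **Pin:** it stays down. It moved 2.9 px in the scene view, and 12 mm down predicts 2.85 px.
- **Cup and jar:** both upright, within about 5 mm of the middle of the mat and of the tray.

**What disagreed or failed**
- **Tilt:** the full 25° was out of reach at plinth 1 because of joint limits. I released the panels at 17.5 to 23° and let them drop flat.
- **Colour masks:** the automatic seat measurement failed for crimson, ochre and olive, because other colours leaked in or the arm hid them. Those seats come from panel edges and corners read in the wrist pictures.
- **Pin force:** it read near zero for most of the stroke, then 47 N at the bottom stop with the fingertips. That is over the 40 N named for the arm and gripper body, but well under the 120 N wrist limit.

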